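Shade the lamp, then hold the reference glass in the tester's light path

TASK

Check the oil-clarity tester with its glass reference cell: first slide the small black shade ring over the upright lamp post until it sits fully down on the post's flange, and let go of it. Then take the glass cell out of its rack by its two frosted side faces only, never touching the clear faces or the cap, and hold it upright, centred in the light path between the lamp post and the receiver with its clear faces square to the light, clear of everything else. Finish while still holding it there, and leave all the other things where they are.

Things in the scene. Friction and masses are not known exactly. Their poses are not given: they have to be found in the camera images.
- tester: The fixed tester: dark steel base plate 90 mm (its x) by 190 mm (its y), 15 mm thick, a metal lamp post at its -y end and a grey box-shaped receiver head at its +y end. Origin on the table under the plate's centre; z up. It stands elsewhere and turned each time.
- post_seat (a point): Centre of the top face of the lamp post's flange (40 mm diameter), 25 mm above the table. The bare metal post stands on it: 24 mm diameter, its top 60 mm above this point, the last 6 mm tapering to 16 mm. z up; y points along the light path from the post to the receiver.
- beam (a point): Middle of the tester's light path, 70 mm above the table (45 mm above the flange), 60 mm from the post's axis. y: the level light path, post to receiver; x: level, across it; z up. The post's surface is 48 mm away towards -y, the receiver's face (50 mm wide, top 95 mm above the table) 47 mm away towards +y. The base plate's top is 55 mm below this point.
- shade_center (a point): Shade ring: loose plain black plastic ring, outer diameter 42 mm, bore 28 mm, height 26 mm, 60 g, lying flat on the table. Point at its centre, half-way up (13 mm); z along its axis. Fits over the lamp post with 2 mm to spare all round. One of three round things standing in a row, in any order.
- cell_center (a point): Glass cell, 64 mm tall, 75 g, upright in one of the rack's two sockets; point half-way up, 32 mm above its foot. z up. x: normal to the two clear faces (16 mm apart, 26 mm wide). y: normal to the two flat, dull whitish frosted side faces (36 mm apart outside, 15 mm wide, from the foot to 62 mm up): grip across these, along y. Black cap 12 x 22 mm on top, its top 64 mm above the foot.
- rack_top (a point): Fixed black plastic rack, 120 (its x) by 70 mm (its y), 22 mm high; point at the centre of its top face. Two sockets at x = -30 and +30 mm, each 15 mm deep (floor 7 mm above the table), about 19 x 39 mm. The cell's axes lie along the rack's; it stands up 49 mm above this face, at either socket. The rack stands elsewhere and turned each time.
- blank_center (a point): Bystander: solid metal blank 16 x 36 x 42 mm standing in the rack's other socket; point at its centre. Leave it alone.
- cup_center (a point): Bystander: loose steel bearing cup, a ring of 62 mm outer and 50 mm inner diameter, 18 mm high, in the row with the shade ring; point at its centre. Leave it alone.
- tin_center (a point): Bystander: loose closed dark steel tin with a pale lid, 54 mm diameter, 45 mm high, in the row with the shade ring; point at its centre. Leave it alone.
- wrench_grip (a point): Bystander: wrench lying to the left of the tester; point on its handle. Leave it alone.
- coupling_center (a point): Bystander: dark steel pipe coupling, 80 mm diameter, 64 mm high, standing to the right of the rack; point at its centre. Leave it alone.
Not all that is in view belongs to the job. There is more than one size of the part that bears cell_center; the job needs the smallest. There is more than one size of the part that bears shade_center; the job needs the larger.

How it is judged (in metres and radians):
On the way, in this order (a step that is already met when the one before it is completed fails the run):
1. the shade ring sits fully down on the lamp post's flange and is let go (horizontal distance between shade_center and post_seat below 0.004 m and z of shade_center in the frame of post_seat between 0.01 and 0.016 m and angle between the z axis of shade_center and the z axis of post_seat, either way round below 0.08 rad and contact force between the fingers and shade below 0.1 N), for 0.3 s.
2. the cell is lifted clear of its rack in the fingers (z of cell_center in the frame of rack_top above 0.036 m and contact force between the fingers and cell above 0.5 N and contact force between cell and rack below 0.05 N), for 0.2 s.
At the end, for the whole second after the job is handed in: Ring down on the flange (3 mm height, 4 mm sideways), untouched. Fingers hold the cell still, touching nothing else: centre within 9 mm of the light path sideways, 12 mm in height, 25 mm along it from its middle; clear faces square within 0.18 rad, upright within 0.15 rad (all of step 1 and x of cell_center in the frame of beam between -0.009 and 0.009 m and y of cell_center in the frame of beam between -0.025 and 0.025 m and z of cell_center in the frame of beam between -0.012 and 0.012 m and angle between the x axis of cell_center and the y axis of beam, either way round below 0.18 rad and angle between cell_center's own z axis and vertical below 0.15 rad and contact force between the fingers and cell above 0.5 N and contact force between cell and tester below 0.05 N and contact force between cell and shade below 0.05 N and contact force between cell and rack below 0.05 N and contact force between cell and table below 0.05 N and linear speed of cell below 0.03 m/s); the arm keeps its last pose, push and grip.
It fails at once if the fingers touch the cell's clear faces or its cap (contact force between the fingers and cell_c0 above 0.5 N or contact force between the fingers and cell_c1 above 0.5 N).
It fails at once if the cell is tipped over (angle between cell_center's own z axis and vertical above 0.6 rad).
It fails at once if a bystander is shifted by more than 30 mm (distance of any of cup_center, tin_center, blank_center, wrench_grip, coupling_center from where it was at the start of the episode above 0.03 m).
It also fails if it takes over 61 s, if anything falls off the work surface, if the arm or the gripper's body presses on something with over 40 N, if the wrist force passes 120 N, or if a joint passes its speed limit or range.

ROBOT

A 6-joint arm with a two-finger parallel gripper is mounted at the origin on the work surface. World frame = base frame: x ahead of the robot, y to its left, z up, the work surface at z = 0. Lengths are in m, angles in degrees, forces in N, time in s.
With the tool pointing down it reaches from about 0.35 to 0.875 m from the base axis. Payload 4.2 kg.
Tool frame: the origin (TCP) lies between the finger pads; the fingertips stand 17 mm ahead of it and the grasp point (between the pads) lies 2 mm behind it; z points along the fingers, y is the direction in which the jaws open and shut (so a half turn about z gives the same grasp; the last joint's range is limited). The gripper opens to 87 mm and grips with 3 to 60 N. Pads are 19 mm wide; open, the fingers measure 117 mm over their backs; the gripper's body (75 mm by 190 mm) begins 51 mm behind the grasp point.
Start: joints at [83.285, 22.042, 0.453, 0, -68.411, -14.817], TCP at [0.229, 0.581, 0.24] pointing down, gripper open.
Joint ranges: [-179.83, 179.83], [-69.29, 118.12], [-61.27, 80.66], [-181.25, 117.63], [-171.15, -9.14], [-177.46, 177.46]. Speed limits (degrees/s): [159.86, 159.86, 180, 180, 180, 180].

INTERFACE

Orientations are given as a 3x3 rotation matrix whose columns are the frame's x, y, z axes.
In Python, from station import r gives the robot as it stands.
- The arm moves only by the shell command python3 -m creep 'ROWS'. ROWS is JSON, a list of rows, each a list of 7 numbers: the opening, from 0 (shut) to 1 (fully open), then the shift along the tool's x, y, z scaled (see below), then the turn, a rotation vector about the tool's x, y, z scaled (see below). A call has 1 to 5 rows; each row is the pose to reach, as a shift and turn from the pose measured when the call began, along the tool's axes at that moment, turning the shorter way round; what a row does not reach only later rows make up. The controller multiplies each number of a shift by 300 mm and each number of a turn by 180 degrees. A row lasts 1/12 s, in which the tool goes at most 41.7 mm and 7.16 degrees, less where a joint would pass 70% of its speed; a pose out of reach is approached as far as the arm can. A call with a number of a shift or a turn outside -1 to 1 is refused whole. A call with a gripper value outside its range is refused whole. The fingers move at their own pace and stop on an object; the grip force is fixed at half the most. Time passes only in rows, so rows that repeat a pose let the fingers close. It gives the time, the measured TCP pose, the force and the opening at its end, in the units of the state.
- r.sense(): the state, without advancing time (a new reading comes with each control period).
- r.capture(name): name is "side" or "top" or "wrist"; returns the picture (420x560x3 uint8, blue, green, red); there is no depth.
- r.camera_model(name): a dict with "mtx" (3x3 intrinsics, pixels), "R" (3x3) and "t" (3): a world point X has camera coordinates R X + t; the wrist camera has in their place "mount" (4x4, takes a point from camera to tool coordinates, whose origin is the TCP and whose axes are the flange's). Camera axes: x right, y down, z forward; pixel columns grow to the right and rows downward; lengths in m; the calibration is good to about 2 mm. The wrist camera is an equidistant fisheye: a pixel r from the principal point sees the ray r / f radians off the axis. A picture is of the moment at which its call begins: read the wrist's pose just before it. camera_model takes no time and is no camera call.
- r.finish_job(): hands the job in, once; it reports no verdict.
Trained networks look in the newest picture that a camera, given by its name, has taken for a name from the list of things; names that differ only in an ending like _2 or _b are one class to them, and where a whole thing is asked for, a point or a joint stands for the part that bears it (a point fixed in the world has none). Each returns a list of dicts, best first, with "score" (0 to 1); they miss things now and then, are a little off and sometimes report something else, mostly with a low value. They report only what shows in the picture. A call takes as long as a camera call. They do not tell look-alikes from the thing itself.
- r.recognise(camera, target): "rect" ([left, top, right, bottom] as shares, 0 to 1, of the picture: columns of its width, rows of its height, round what is visible of it).
- r.outline_of(camera, target): "pixels" (420x560 bool, what is visible of it) and "rect" ([left, top, right, bottom] as shares, 0 to 1, of the picture: columns of its width, rows of its height, round what is visible of it).
The state is a dict: "time_s": time; "joints": joint angles; "joint_velocities": joint speeds; "effort": joint torques, N m; "tcp_pos": TCP position; "ee_rot": TCP orientation; "wrist_force": force on the tool from outside, world axes, zero at the start; "moment": the same for the moment, N m; "gripper_width": opening from 0.0 (shut) to 1.0 (fully open).
Only numpy, scipy, OpenCV 4.12 (cv2) and the standard library are available. Lean on these libraries where they do the work, as an engineer would, in place of code of your own. Each camera call takes 0.05 s, during which the arm holds its last target.

## Working session

There is one attempt and no reset: what is moved stays moved. The work goes in short steps, Python scripts to look and compute and a shell command to move; the robot and the scene stay as the last step left them, time stands still between calls to the robot, and variables do not carry over. Pictures are saved under pics/ and viewed, and the job is handed in when it is done.

```bash
ls; mkdir -p pics
python3 - <<'E'
from station import r
import cv2,json
s=r.sense(); print({k:s[k] for k in ('time_s','tcp_pos','ee_rot','gripper_width')})
for n in ('side','top','wrist'):
    im=r.capture(n); cv2.imwrite(f'pics/{n}0.png',im)
    m=r.camera_model(n); print(n,m)
E
```

```text
pics
{'time_s': 0.0, 'tcp_pos': array([0.22914009, 0.58087121, 0.23846058]), 'ee_rot': array([[ 9.30147553e-01, -3.67185235e-01, -7.29762148e-04],
       [-3.67185952e-01, -9.30145279e-01, -2.05799846e-03],
       [ 7.68818324e-05,  2.18220064e-03, -9.99997616e-01]]), 'gripper_width': 1.0015058573228028}
side {'mtx': array([[419.3441386 ,   0.        , 282.15286568],
       [  0.        , 419.3441386 , 202.99977266],
       [  0.        ,   0.        ,   1.        ]]), 'R': array([[ 0.88624523, -0.46311416,  0.00972993],
       [-0.25876143, -0.51238633, -0.81884233],
       [ 0.38420296,  0.72317738, -0.57393602]]), 't': array([-0.47067297,  0.19529749,  0.79276394])}
top {'mtx': array([[525.8375309 ,   0.        , 277.00306078],
       [  0.        , 525.8375309 , 210.02967169],
       [  0.        ,   0.        ,   1.        ]]), 'R': array([[-0.0117716 , -0.99992837,  0.0021656 ],
       [-0.99797559,  0.01161319, -0.06252886],
       [ 0.06249923, -0.00289728, -0.99804081]]), 't': array([0.0052684 , 0.52738741, 1.55037759])}
wrist {'mtx': array([[325.1922621 ,   0.        , 282.74975228],
       [  0.        , 325.1922621 , 208.6764753 ],
       [  0.        ,   0.        ,   1.        ]]), 'mount': array([[ 5.31093425e-04, -9.64575134e-01, -2.63807750e-01,
         7.13510829e-02],
       [ 9.99999801e-01,  4.22722633e-04,  4.67558588e-04,
        -9.55102911e-06],
       [-3.39477881e-04, -2.63807946e-01,  9.64575167e-01,
        -1.44589382e-01],
       [ 0.00000000e+00,  0.00000000e+00,  0.00000000e+00,
         1.00000000e+00]])}
```

View pics/top0.png

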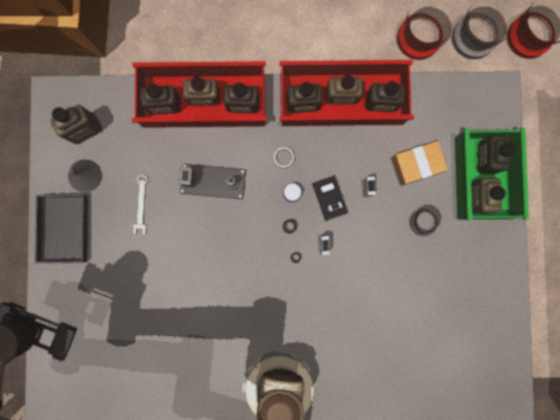

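View pics/side0.png

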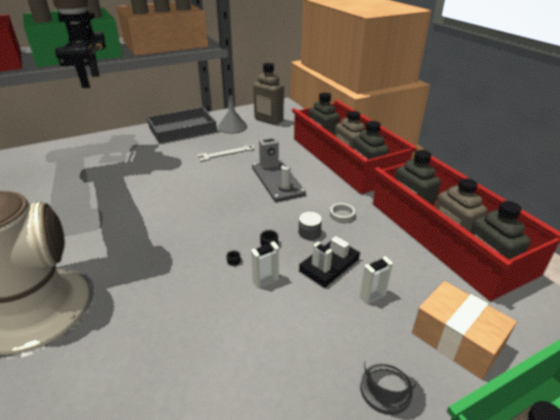

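View pics/wrist0.png

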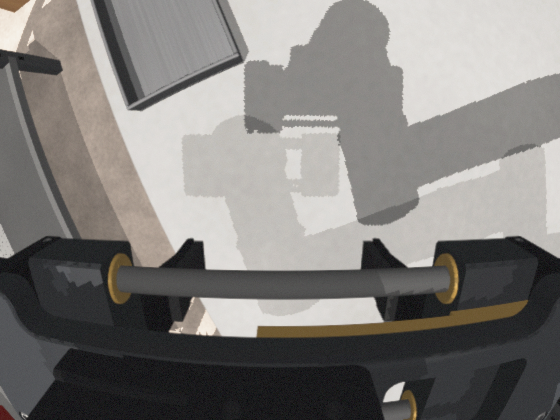

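The top view shows the tester at (213,181). The cup is at (284,157) and the tin at (292,192), with rings at (290,226) and (296,257). The rack is at (330,197), with standing cells at (325,243) and (370,185), and the coupling is at (425,220). I'll enlarge the candidates and ask the networks.

```bash
cat > h.py <<'E'
from station import r
import numpy as np, cv2
def ray(cam,px):
    m=r.camera_model(cam); K=m['mtx']
    d=np.linalg.inv(K)@np.array([px[0],px[1],1.]); R=m['R']; o=-R.T@m['t']; return o,R.T@d
def at(cam,px,z):
    o,d=ray(cam,px); return o+d*(z-o[2])/d[2]
def proj(cam,X):
    m=r.camera_model(cam); c=m['R']@np.asarray(X,float)+m['t']; p=m['mtx']@c; return p[:2]/p[2]
def wpix(X,tp,R):
    m=r.camera_model('wrist'); M=m['mount']; K=m['mtx']
    t=R.T@(np.asarray(X,float)-tp); c=M[:3,:3].T@(t-M[:3,3])
    th=np.arctan2(np.hypot(c[0],c[1]),c[2]); n=np.hypot(c[0],c[1])+1e-12
    return np.array([K[0,2]+K[0,0]*th*c[0]/n,K[1,2]+K[1,1]*th*c[1]/n])
def wat(px,z,tp,R):
    m=r.camera_model('wrist'); M=m['mount']; K=m['mtx']
    v=np.array([(px[0]-K[0,2])/K[0,0],(px[1]-K[1,2])/K[1,1]]); th=np.linalg.norm(v)+1e-12
    d=np.r_[np.sin(th)*v/th,np.cos(th)]
    o=tp+R@M[:3,3]; d=R@M[:3,:3]@d
    return o+d*(z-o[2])/d[2]
E
python3 - <<'E'
from h import *
a=cv2.imread('pics/top0.png')[130:280,160:400]; cv2.imwrite('pics/tc.png',cv2.resize(a,None,fx=3.3,fy=3.3,interpolation=cv2.INTER_CUBIC))
a=cv2.imread('pics/side0.png')[130:310,190:400]; cv2.imwrite('pics/sc.png',cv2.resize(a,None,fx=3.3,fy=3.3,interpolation=cv2.INTER_CUBIC))
for cam in('top','side'):
  for t in ['shade_center','cell_center','tester','rack_top','tin_center','cup_center']:
    for d in r.recognise(cam,t)[:4]:
        R=np.array(d['rect'])*[560,420,560,420]; print(cam,t,round(d['score'],2),R.round(1))
for nm,p,z in [('shade',(290,226),.02),('small',(296,257),.02),('rack',(330,197),.022),('c2',(325,243),.06),('c3',(370,185),.06),('post',(234,180),.06),('tester',(213,181),.015)]: print(nm,at('top',p,z).round(3))
E
```

```text
top shade_center 0.68 [281.1 220.2 297.5 229.5]
top shade_center 0.53 [292.4 252.6 298.4 262.7]
top shade_center 0.48 [321.2 188.6 333.4 191.6]
top cell_center 0.73 [320.5 237.3 330.5 255.5]
top cell_center 0.65 [362.  176.2 376.7 196.5]
top cell_center 0.52 [326.1 203.1 346.2 210.1]
top cell_center 0.2 [178.4 167.9 244.7 197.1]
top tester 0.93 [176.9 163.7 245.2 198.2]
top rack_top 0.84 [313.5 175.3 348.2 219. ]
top tin_center 0.6 [281.7 183.4 301.1 200.3]
top cup_center 0.6 [273.3 148.7 295.5 170.7]
side shade_center 0.51 [226.2 250.8 240.8 265.5]
side shade_center 0.49 [262.6 225.4 280.9 244.7]
side cell_center 0.91 [360.2 254.9 392.4 302. ]
side cell_center 0.89 [250.6 241.  280.1 285.9]
side cell_center 0.65 [311.8 246.  332.9 272.9]
side tester 0.96 [253.8 135.1 309.2 205.2]
side rack_top 0.84 [298.9 243.7 360.1 288.6]
side rack_top 0.15 [252.4 138.4 307.5 207.4]
side tin_center 0.97 [299.7 212.5 324.7 238.2]
side cup_center 0.63 [328.8 202.3 356.8 223.7]
shade [ 0.479 -0.039  0.02 ]
small [ 0.387 -0.055  0.02 ]
rack [ 0.564 -0.159  0.022]
c2 [ 0.428 -0.138  0.06 ]
c3 [ 0.594 -0.272  0.06 ]
post [0.614 0.123 0.06 ]
tester [0.617 0.19  0.015]
```

View pics/tc.png

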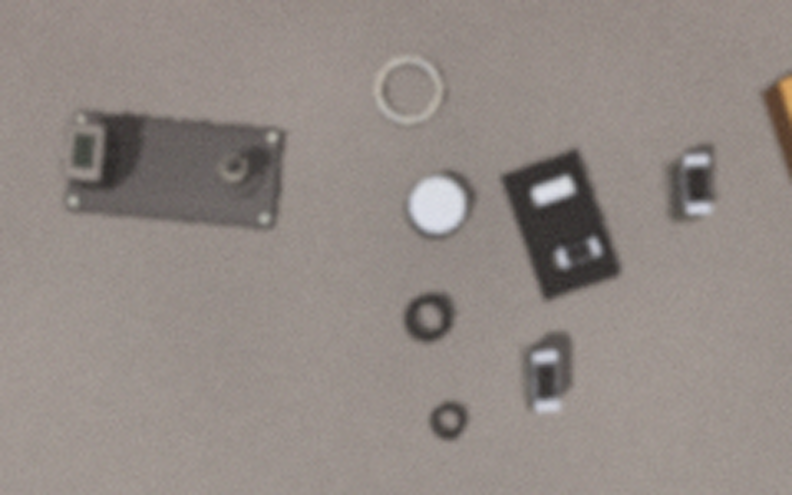

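View pics/sc.png

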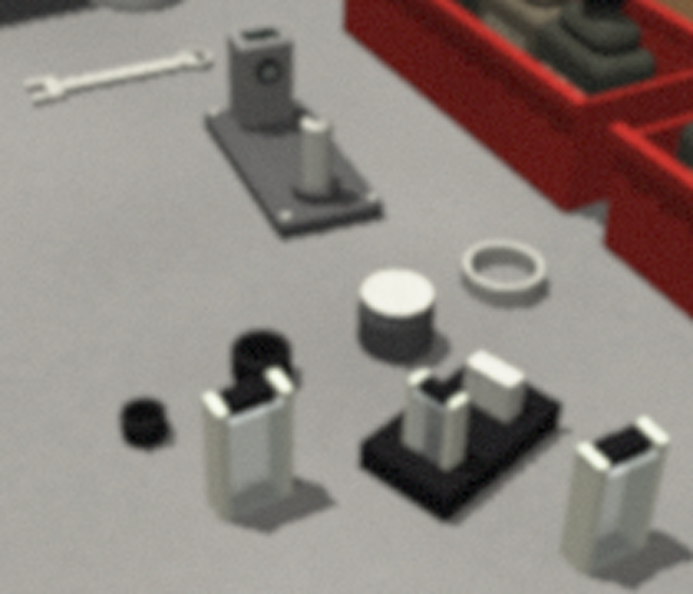

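Candidates:
- **Ring:** the one at (290,226) top is the larger and stands in the row with the tin (292,192) and cup (284,157). The one at (296,257) is smaller, so it is the decoy.
- **Cell:** the one at about (336,206) top is the smallest and stands in the rack. The cells at (325,243) and (370,185) are larger and stand loose, so they are decoys.

The enlarged crops confirm both. Next I'll move above the ring.

```bash
cat >> h.py <<'E'
from scipy.spatial.transform import Rotation as Ro
def head(deg):
    a=np.radians(deg); x=np.array([np.cos(a),np.sin(a),0]); z=np.array([0,0,-1.]); return np.c_[x,np.cross(z,x),z]
def plan(p,deg):
    s=r.sense(); R=s['ee_rot']; d=R.T@(np.asarray(p)-s['tcp_pos']); w=Ro.from_matrix(R.T@head(deg)).as_rotvec(degrees=True)
    print('t',s['time_s'],'shift',(d/.3).round(4),'turn',(w/180).round(4),'rows',np.linalg.norm(d)/.0417,np.linalg.norm(w)/7.16,'grip',round(s['gripper_width'],3))
E
python3 -c "
from h import *
plan([.46,-.04,.2],0)
print(wpix([.46,-.04,.18],np.array([.46,-.04,.2]),head(0)))"
```

```text
t 0.75 shift [1.4754 1.6446 0.1318] turn [-0.      0.     -0.1196] rows 15.92312866077722 3.0069356724749885 grip 0.998
[282.59511325 254.88238972]
```

```bash
g='x'; python3 -m creep '[[1,0.45,0.5,0.04,0,0,0],[1,0.45,0.5,0.04,0,0,0],[1,0.45,0.5,0.04,0,0,0],[1,0.45,0.5,0.04,0,0,0],[1,0.45,0.5,0.04,0,0,0]]'
python3 -m creep '[[1,0.45,0.5,0.04,0,0,0],[1,0.45,0.5,0.04,0,0,0],[1,0.45,0.5,0.04,0,0,0],[1,0.45,0.5,0.04,0,0,0],[1,0.45,0.5,0.04,0,0,0]]'
python3 -m creep '[[1,0.45,0.5,0.04,0,0,0],[1,0.45,0.5,0.04,0,0,0],[1,0.45,0.5,0.04,0,0,0],[1,0.45,0.5,0.04,0,0,0],[1,0.45,0.5,0.04,0,0,0]]'
python3 -c "
from h import *
plan([.46,-.04,.2],0)"
```

```text
time_s: 1.17
tcp_pos: [0.3001, 0.3898, 0.2275]
ee_rot: [[0.93, -0.367, -0.0], [-0.367, -0.93, -0.0], [-0.0, 0.0, -1.0]]
wrist_force: [0.2, -0.8, -0.1]
gripper_width: 0.996
time_s: 1.58
tcp_pos: [0.3708, 0.1985, 0.2159]
ee_rot: [[0.93, -0.367, 0.001], [-0.367, -0.93, 0.0], [0.0, -0.001, -1.0]]
wrist_force: [0.5, 0.1, 0.4]
gripper_width: 1.0
time_s: 2.0
tcp_pos: [0.4418, 0.0072, 0.2042]
ee_rot: [[0.93, -0.367, 0.002], [-0.367, -0.93, 0.001], [0.001, -0.001, -1.0]]
wrist_force: [1.8, 0.6, 1.1]
gripper_width: 1.001
t 2.0 shift [0.1143 0.1242 0.0139] turn [-0.0004 -0.0005 -0.1196] rows 1.2181361976342069 3.006453558362868 grip 1.001
```

```bash
python3 -m creep '[[1,0.114,0.124,0.014,0,0,-0.12],[1,0.114,0.124,0.014,0,0,-0.12],[1,0.114,0.124,0.014,0,0,-0.12],[1,0.114,0.124,0.014,0,0,-0.12],[1,0.114,0.124,0.014,0,0,-0.12]]'
cat > w.py <<'E'
import sys
from h import *
s=r.sense(); im=r.capture('wrist'); n=sys.argv[1]; cv2.imwrite(f'pics/{n}.png',im); np.savez(f'pics/{n}.npz',p=s['tcp_pos'],R=s['ee_rot'])
print(s['tcp_pos'].round(4),np.degrees(np.arctan2(s['ee_rot'][1,0],s['ee_rot'][0,0])).round(2))
for t in sys.argv[2:]:
    for d in r.outline_of('wrist',t)[:3]:
        m=d['pixels']; c=np.argwhere(m).mean(0)[::-1]; print(t,round(d['score'],2),(np.array(d['rect'])*[560,420,560,420]).round(1),'c',c.round(1),m.sum())
E
python3 w.py w1 shade_center cell_center rack_top tester
```

```text
time_s: 2.42
tcp_pos: [0.4599, -0.0401, 0.2]
ee_rot: [[1.0, -0.001, 0.002], [-0.001, -1.0, 0.001], [0.002, -0.001, -1.0]]
wrist_force: [0.3, -0.2, 0.0]
gripper_width: 1.001
[ 0.4599 -0.0401  0.2   ] -0.07
shade_center 0.87 [258.6 151.1 299.6 196.7] c [277.7 174.8] 960
shade_center 0.77 [279.1 240.3 308.6 268.8] c [292.6 254.6] 652
cell_center 0.92 [386.5 116.1 442.9 138.9] c [414.  124.2] 1041
cell_center 0.88 [467.   51.1 531.3 105.3] c [499.4  79.6] 2865
cell_center 0.69 [357.2 199.3 401.  259.3] c [377.1 225.8] 1722
rack_top 0.79 [344.4  36.7 440.2 161.8] c [390.   96.7] 5929
rack_top 0.23 [  3.2  17.  160.3 103.2] c [83.2 62.3] 10946
tester 0.89 [1.000e-01 1.830e+01 1.597e+02 1.028e+02] c [83.  62.2] 10763
tester 0.19 [346.6  35.9 440.6 160.8] c [390.2  96.2] 6030
```

View pics/w1.png

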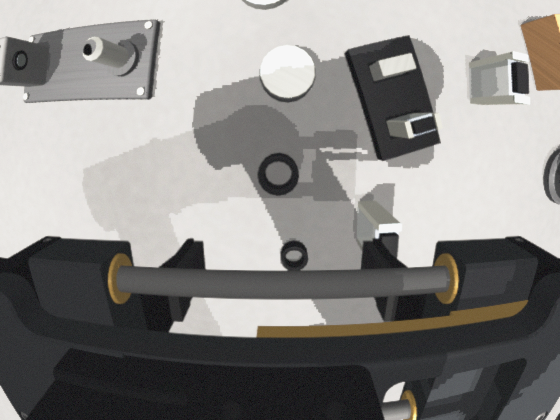

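The wrist view shows:
- larger ring at (278,174), smaller decoy at (293,255)
- tin at (287,72)
- rack at (392,97), with the cell at (412,125) and the blank at (393,66)
- tester at (92,60), with the post top at about (90,47)

I'll fit the model to these outlines.

```bash
cat >> h.py <<'E'
from scipy.optimize import minimize
def fitring(m,tp,R,x0,ro=.021,h=.026,z0=0):
    m=m.astype(np.uint8); m=cv2.drawContours(np.zeros_like(m),[max(cv2.findContours(m,0,2)[0],key=cv2.contourArea)],-1,1,-1)
    a=np.linspace(0,2*np.pi,48)
    def f(x):
        P=[wpix([x[0]+ro*np.cos(t),x[1]+ro*np.sin(t),z],tp,R) for z in(z0,z0+h) for t in a]
        hl=cv2.convexHull(np.array(P,np.float32)*4)
        k=np.zeros((1680,2240),np.uint8); cv2.fillConvexPoly(k,(hl+2).astype(int),1)
        k=cv2.resize(k.astype(np.float32),(560,420),interpolation=cv2.INTER_AREA)
        return np.abs(k-m).sum()/m.sum()
    o=minimize(f,x0,method='Nelder-Mead',options=dict(initial_simplex=[x0,[x0[0]+.004,x0[1]],[x0[0],x0[1]+.004]],xatol=1e-4,fatol=1e-4)); return o.x,o.fun
E
python3 - <<'E'
from h import *
d=np.load('pics/w1.npz'); tp,R=d['p'],d['R']
o=r.outline_of('wrist','shade_center'); m=o[0]['pixels']
x0=wat(np.argwhere(m).mean(0)[::-1],.013,tp,R)[:2]; print('ring',x0,fitring(m,tp,R,x0))
for d2 in o[:2]:
  mm=d2['pixels']; ys,xs=np.where(mm); y=int(ys.mean()); print('width mm',np.linalg.norm(wat((xs.min(),y),.02,tp,R)-wat((xs.max()+1,y),.02,tp,R))*1e3)
for t,z in(('rack_top',.022),('tester',.015)):
  m=r.outline_of('wrist',t)[0]['pixels'].astype(np.uint8)
  c=max(cv2.findContours(m,0,2)[0],key=cv2.contourArea)
  print(t,cv2.approxPolyDP(c,4,True)[:,0].tolist())
im=cv2.imread('pics/w1.png')
cv2.imwrite('pics/w1a.png',cv2.resize(im[0:180,0:180],None,fx=3.3,fy=3.3,interpolation=cv2.INTER_CUBIC))
cv2.imwrite('pics/w1b.png',cv2.resize(im[20:180,330:460],None,fx=3.7,fy=3.7,interpolation=cv2.INTER_CUBIC))
E
```

```text
Traceback (most recent call last):
  File "h.py", line 37, in fitring
    o=minimize(f,x0,method='Nelder-Mead',options=dict(initial_simplex=[x0,[x0[0]+.004,x0[1]],[x0[0],x0[1]+.004]],xatol=1e-4,fatol=1e-4)); return o.x,o.fun
  File "h.py", line 32, in f
    P=[wpix([x[0]+ro*np.cos(t),x[1]+ro*np.sin(t),z],tp,R) for z in(z0,z0+h) for t in a]
       ~~~~^^^^^^^^^^^^^^^^^^^^^^^^^^^^^^^^^^^^^^^^^^^^^^
  File "h.py", line 11, in wpix
    m=r.camera_model('wrist'); M=m['mount']; K=m['mtx']
ValueError: time passes only in moves, steps and waits
```

Too many camera_model calls, so I'll cache it.

```bash
python3 - <<'E'
s=open('h.py').read()
s=s.replace("r.camera_model(","cm(").replace("import numpy as np, cv2","import numpy as np, cv2, functools\ncm=functools.lru_cache(None)(lambda n:r.camera_model(n))",1)
open('h.py','w').write(s)
E
cat > a.py <<'E'
from h import *
d=np.load('pics/w1.npz'); tp,R=d['p'],d['R']
o=r.outline_of('wrist','shade_center'); m=o[0]['pixels']
x0=wat(np.argwhere(m).mean(0)[::-1],.013,tp,R)[:2]; print('ring',x0,fitring(m,tp,R,x0))
for d2 in o[:2]:
  mm=d2['pixels']; ys,xs=np.where(mm); y=int(ys.mean()); print('width mm',np.linalg.norm(wat((xs.min(),y),.02,tp,R)-wat((xs.max()+1,y),.02,tp,R))*1e3)
for t,z in(('rack_top',.022),('tester',.015)):
  m=r.outline_of('wrist',t)[0]['pixels'].astype(np.uint8)
  c=max(cv2.findContours(m,0,2)[0],key=cv2.contourArea)
  print(t,cv2.approxPolyDP(c,4,True)[:,0].tolist())
im=cv2.imread('pics/w1.png')
cv2.imwrite('pics/w1a.png',cv2.resize(im[0:180,0:180],None,fx=3.3,fy=3.3,interpolation=cv2.INTER_CUBIC))
cv2.imwrite('pics/w1b.png',cv2.resize(im[20:180,330:460],None,fx=3.7,fy=3.7,interpolation=cv2.INTER_CUBIC))
E
python3 a.py; python3 -c "
from h import *;print(r.sense()['time_s'])"
```

```text
ring [ 0.47710743 -0.03464992] (array([ 0.47872986, -0.03474148]), np.float64(0.0542680744452398))
width mm 42.460198465595845
width mm 31.456607554963128
rack_top [[408, 36], [354, 47], [344, 54], [380, 160], [440, 143], [437, 130], [409, 138], [388, 133], [388, 119], [432, 110]]
tester [[159, 24], [126, 21], [46, 32], [28, 41], [0, 38], [0, 83], [22, 86], [27, 102], [148, 98]]
2.8667
```

View pics/w1a.png

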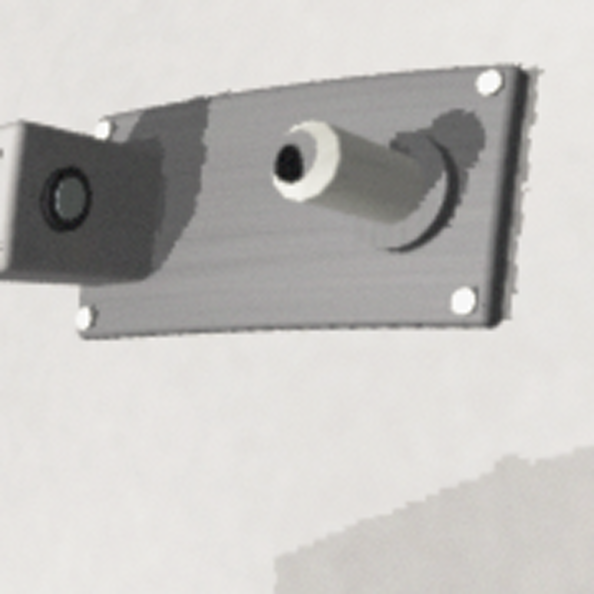

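View pics/w1b.png

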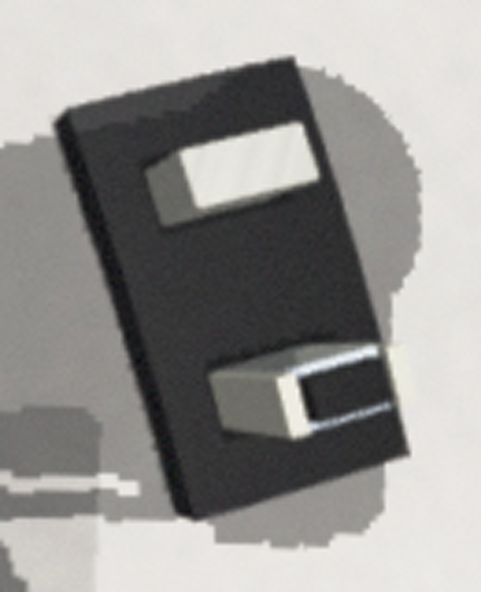

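Ring measures 42.5 mm across at (0.4785, -0.035), so it is the larger one. Descending.

```bash
python3 -c "
from h import *
plan([.4785,-.035,.05],0)"; python3 -m creep '[[1,0.062,-0.017,0.1,0,0,0],[1,0.062,-0.017,0.22,0,0,0],[1,0.062,-0.017,0.36,0,0,0],[1,0.062,-0.017,0.5,0,0,0],[1,0.062,-0.017,0.5,0,0,0]]'; python3 w.py w2; python3 -c "
from h import *
plan([.4785,-.035,.022],0)"
```

```text
t 2.8667 shift [ 0.061  -0.0147  0.5004] turn [-0.0003 -0.0006  0.0005] rows 3.6282075301507133 0.021536809633720153 grip 0.995
time_s: 3.28
tcp_pos: [0.473, -0.0354, 0.0428]
ee_rot: [[1.0, -0.0, -0.016], [-0.0, -1.0, -0.003], [-0.016, 0.003, -1.0]]
wrist_force: [-1.1, -0.3, -0.6]
gripper_width: 1.0
[ 0.473  -0.0354  0.0428] -0.02
t 3.3333 shift [ 0.0102 -0.0002  0.0816] turn [0.0006 0.0029 0.0004] rows 0.5918189439562254 0.07498664169298176 grip 0.996
```

View pics/w2.png

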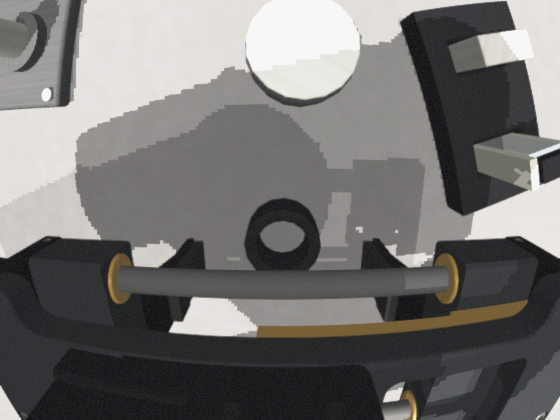

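The ring lies between the open fingers at about (282,237). Rechecking its position from here once the arm has settled.

```bash
python3 w.py w3 shade_center
python3 - <<'E'
from h import *
d=np.load('pics/w3.npz'); tp,R=d['p'],d['R']
m=r.outline_of('wrist','shade_center')[0]['pixels']; ys,xs=np.where(m)
print('side centre', [wat((x,236),.02,tp,R).round(4) for x in (xs.min(),xs.max()+1)])
# bore ellipse centre at top
print(wat((282,200),.026,tp,R), wpix([.4785-.0+.021,-.035,.026],tp,R), wpix([.4785,-.035-.021,.026],tp,R),wpix([.4785,-.035+.021,.026],tp,R), ys.min())
plan([.4785,-.035,.022],0)
E
```

```text
[ 0.4757 -0.035   0.0465] 0.07
shade_center 0.63 [  0.3   0.4  85.3 111.2] c [38.3 53.9] 8701
shade_center 0.57 [246.4 199.4 319.6 271.3] c [282.7 237.8] 3284
side centre [array([0.478 , 0.1822, 0.02  ]), array([0.4817, 0.0921, 0.02  ])]
[ 0.50646646 -0.03447052  0.026     ] [282.98802067 212.80098161] [321.04246271 249.363156  ] [244.75191322 249.29543067] 0
t 3.4833 shift [-0.0086  0.0039  0.1018] turn [-0.0005 -0.0022  0.0008] rows 0.7353552367344276 0.059638414109495476 grip 1.003
```

Run:
```python
from h import *
d=np.load('pics/w3.npz'); tp,R=d['p'],d['R']
for o in r.outline_of('wrist','shade_center'):
    if 240<o['rect'][0]*560<255: print(fitring(o['pixels'],tp,R,np.array([.4785,-.035])))
s=r.sense();print(s['tcp_pos'],s['ee_rot'])
plan([.4785,-.035,.022],0)
```

```text
(array([ 0.47924895, -0.03474826]), np.float64(0.16549295774647887))
[ 0.48103935 -0.03379492  0.0530122 ] [[ 0.99996418  0.00234314  0.00813325]
 [ 0.00232633 -0.99999514  0.00207506]
 [ 0.00813808 -0.00205607 -0.99996477]]
t 3.5333 shift [-0.0093  0.0042  0.1033] turn [-0.0007 -0.0026  0.0007] rows 0.7467462287893473 0.06971960188673999 grip 0.995
```

```bash
python3 -m creep '[[1,-0.004,0.003,0.035,0,-0.002,0],[1,-0.008,0.003,0.07,0,-0.002,0],[1,-0.008,0.003,0.1,0,-0.002,0],[1,-0.008,0.003,0.1,0,-0.002,0],[1,-0.008,0.003,0.1,0,-0.002,0]]'; python3 -c "
from h import *
plan([.479,-.0348,.022],0)"
```

```text
time_s: 3.95
tcp_pos: [0.479, -0.0347, 0.0233]
ee_rot: [[1.0, 0.002, 0.002], [0.002, -1.0, 0.002], [0.002, -0.002, -1.0]]
wrist_force: [0.8, 0.4, 0.4]
gripper_width: 1.0
t 3.95 shift [-0.      0.0004  0.0042] turn [-0.0006 -0.0007  0.0008] rows 0.030267957009786055 0.030770937567120446 grip 1.0
```

```bash
python3 -m creep '[[0,0,0,0.004,0,0,0],[0,0,0,0.004,0,0,0],[0,0,0,0.004,0,0,0],[0,0,0,0.004,0,0,0],[0,0,0,0.004,0,0,0]]';python3 -m creep '[[0,0,0,0,0,0,0],[0,0,0,0,0,0,0],[0,0,0,0,0,0,0],[0,0,0,0,0,0,0]]'
```

```text
time_s: 4.37
tcp_pos: [0.4791, -0.0347, 0.0223]
ee_rot: [[1.0, 0.002, 0.003], [0.002, -1.0, 0.002], [0.003, -0.002, -1.0]]
wrist_force: [-0.1, -0.2, -0.8]
gripper_width: 0.707
time_s: 4.7
tcp_pos: [0.4792, -0.0347, 0.0223]
ee_rot: [[1.0, 0.002, 0.003], [0.002, -1.0, 0.002], [0.003, -0.002, -1.0]]
wrist_force: [0.2, -0.1, 0.2]
gripper_width: 0.473
```

```bash
python3 -m creep '[[0,0,0,0,0,0,0],[0,0,0,-0.05,0,0,0],[0,0,0,-0.15,0,0,0],[0,0,0,-0.28,0,0,0],[0,0,0,-0.42,0,0,0]]';python3 -m creep '[[0,0,0,-0.12,0,0,0],[0,0,0,-0.24,0,0,0],[0,0,0,-0.24,0,0,0]]'; python3 -c "
from h import *
d=np.load('pics/w1.npz'); tp,R=d['p'],d['R']
print('post top',wat((88.8,50),.085,tp,R), at('top',(232,180),.085))
plan([.614,.20,.22],-90)"
```

```text
time_s: 5.12
tcp_pos: [0.4774, -0.0352, 0.1481]
ee_rot: [[1.0, 0.002, -0.002], [0.002, -1.0, 0.001], [-0.002, -0.001, -1.0]]
wrist_force: [2.0, 0.5, -0.5]
gripper_width: 0.472
time_s: 5.37
tcp_pos: [0.4816, -0.035, 0.2279]
ee_rot: [[1.0, 0.004, 0.014], [0.004, -1.0, 0.003], [0.014, -0.003, -1.0]]
wrist_force: [1.4, 0.6, -0.9]
gripper_width: 0.472
post top [0.60749243 0.13342835 0.085     ] [0.61063593 0.12693468 0.085     ]
t 5.3667 shift [ 0.4438 -0.7815  0.0347] turn [-0.0042 -0.0028  0.5012] rows 6.470627299594993 12.60049367220063 grip 0.472
```

```bash
python3 -m creep '[[0,0.18,-0.32,0.01,-0.004,-0.003,0.2],[0,0.18,-0.32,0.01,-0.004,-0.003,0.2],[0,0.18,-0.32,0.01,-0.004,-0.003,0.2],[0,0.18,-0.32,0.01,-0.004,-0.003,0.2],[0,0.18,-0.32,0.01,-0.004,-0.003,0.2]]'; python3 -c "
from h import *
plan([.611,.20,.22],-90)"
```

```text
time_s: 5.78
tcp_pos: [0.5357, 0.0629, 0.2248]
ee_rot: [[0.811, -0.584, 0.0], [-0.584, -0.811, -0.006], [0.004, 0.005, -1.0]]
wrist_force: [0.1, -0.4, -1.3]
gripper_width: 0.475
t 5.7833 shift [-0.0635 -0.5177  0.0133] turn [ 0.0009 -0.0019  0.3013] rows 3.753692939929182 7.575055872843975 grip 0.475
```

```bash
python3 -m creep '[[0,-0.04,-0.35,0.01,0,0,0.2],[0,-0.04,-0.35,0.01,0,0,0.2],[0,-0.04,-0.35,0.01,0,0,0.2],[0,-0.04,-0.35,0.01,0,0,0.2],[0,-0.04,-0.35,0.01,0,0,0.2]]'; python3 -c "
from h import *
plan([.611,.20,.22],-90)"
```

```text
time_s: 6.2
tcp_pos: [0.5874, 0.1566, 0.2194]
ee_rot: [[0.316, -0.949, -0.002], [-0.949, -0.316, -0.007], [0.006, 0.004, -1.0]]
wrist_force: [-1.6, -1.0, -1.1]
gripper_width: 0.477
t 6.2 shift [-0.1124 -0.1203 -0.0032] turn [ 0.001  -0.0021  0.1023] rows 1.1850193076473472 2.5713930806897323 grip 0.477
```

```bash
python3 -m creep '[[0,-0.112,-0.12,0,0.001,-0.002,0.102],[0,-0.112,-0.12,0,0.001,-0.002,0.102],[0,-0.112,-0.12,0,0.001,-0.002,0.102],[0,-0.112,-0.12,0,0.001,-0.002,0.102],[0,-0.112,-0.12,0,0.001,-0.002,0.102]]';  python3 -m creep '[[0,0,0,0,0,0,0],[0,0,0,0,0,0,0],[0,0,0,0,0,0,0]]'; python3 w.py w4 tester shade_center
```

```text
time_s: 6.62
tcp_pos: [0.6106, 0.1997, 0.2181]
ee_rot: [[0.003, -1.0, -0.001], [-1.0, -0.003, -0.001], [0.001, 0.001, -1.0]]
wrist_force: [0.2, 0.0, -0.1]
gripper_width: 0.478
time_s: 6.87
tcp_pos: [0.6104, 0.1993, 0.2181]
ee_rot: [[0.003, -1.0, -0.001], [-1.0, -0.003, -0.001], [0.001, 0.001, -1.0]]
wrist_force: [0.9, 0.3, -1.2]
gripper_width: 0.475
[0.6104 0.1993 0.2181] -89.81
tester 0.61 [232.   94.2 325.5 267.3] c [277.1 168. ] 11317
shade_center 0.55 [241.9 218.9 323.  311. ] c [283. 251.] 2828
```

View pics/w4.png

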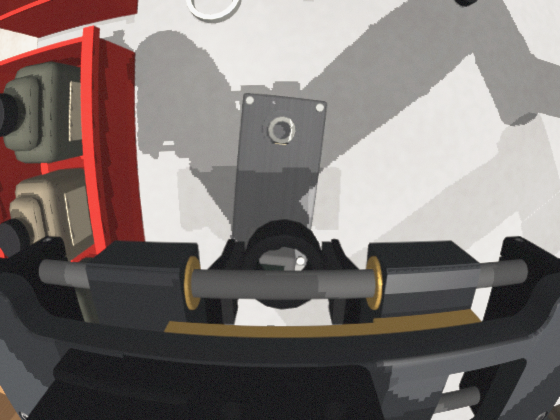

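The ring is held at (283,251). The post stands nearly end-on below the camera at (281,130). Measuring both.

Run:
```python
from h import *
im=cv2.imread('pics/w4.png')
cv2.imwrite('pics/w4a.png',cv2.resize(im[85:235,220:340],None,fx=5,fy=5,interpolation=cv2.INTER_CUBIC)[:600])
```

```text
(no output)
```

View pics/w4a.png

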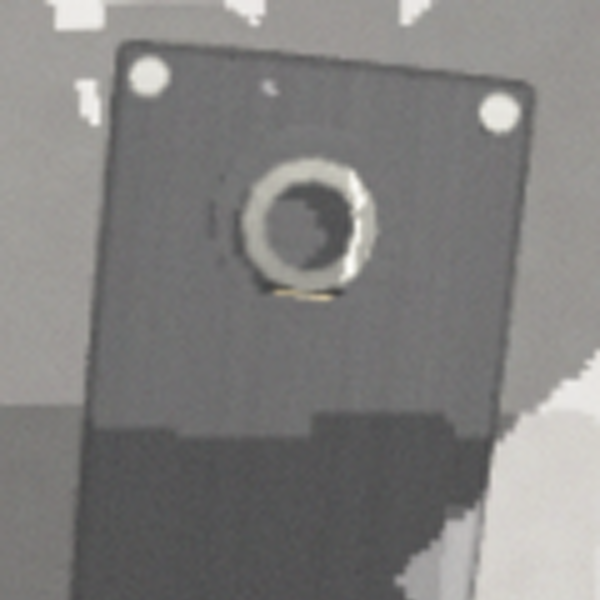

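Run:
```python
from h import *
d=np.load('pics/w4.npz'); tp,R=d['p'],d['R']
c=lambda x,y:(220+x/5,85+y/5)
print('post',wat(c(310,224),.079,tp,R),wat(c(308,225),.085,tp,R))
A=[wat(c(*p),.015,tp,R) for p in((120,42),(535,90),(149,76),(499,113),(75,595),(470,595))]
for a in A: print(a.round(4))
for i,j,o in((0,1,0),(2,3,0),(0,4,90),(1,5,90)):
    v=A[j]-A[i]; print(np.linalg.norm(v[:2]),np.degrees(np.arctan2(v[1],v[0])))
for o in r.outline_of('wrist','shade_center')[:1]:
    m=o['pixels']; x0=tp[:2]
    for b in(.18,.183,.186): # ring bottom relative to TCP: -0.0223
        pass
    print(fitring(m,tp,R,x0,z0=tp[2]-.0223), tp)
```

```text
post [0.61034879 0.1342456  0.079     ] [0.61068824 0.13428212 0.085     ]
[0.6506 0.0963 0.015 ]
[0.5628 0.1061 0.015 ]
[0.6444 0.1037 0.015 ]
[0.5704 0.1113 0.015 ]
[0.6623 0.217  0.015 ]
[0.5746 0.2168 0.015 ]
0.0883870411453964 173.59172739045877
0.07440224969652334 174.15169037565266
0.12135593663753787 84.46574241553898
0.1113043440653183 83.89144029938434
(array([0.6095274 , 0.19926805]), np.float64(1.571399757966922)) [0.61038918 0.19932463 0.21814938]
```

Run:
```python
from h import *
d=np.load('pics/w4.npz'); tp,R=d['p'],d['R']
im=cv2.imread('pics/w4.png')
a=np.linspace(0,2*np.pi,90)
for dx in(0,):
  for z,ra,col in((-.0223,.021,(0,0,255)),(.0037,.021,(0,255,0)),(.0037,.014,(255,0,0)),(-.0223,.014,(255,0,255))):
    P=np.array([wpix(tp+R@np.array([dx+ra*np.cos(t),ra*np.sin(t),-z]),tp,R) for t in a]); cv2.polylines(im,[np.int32(P*16)],True,col,1,shift=4)
cv2.imwrite('pics/w4b.png',cv2.resize(im[200:330,210:360],None,fx=4.5,fy=4.5,interpolation=cv2.INTER_CUBIC))
```

```text
(no output)
```

View pics/w4b.png

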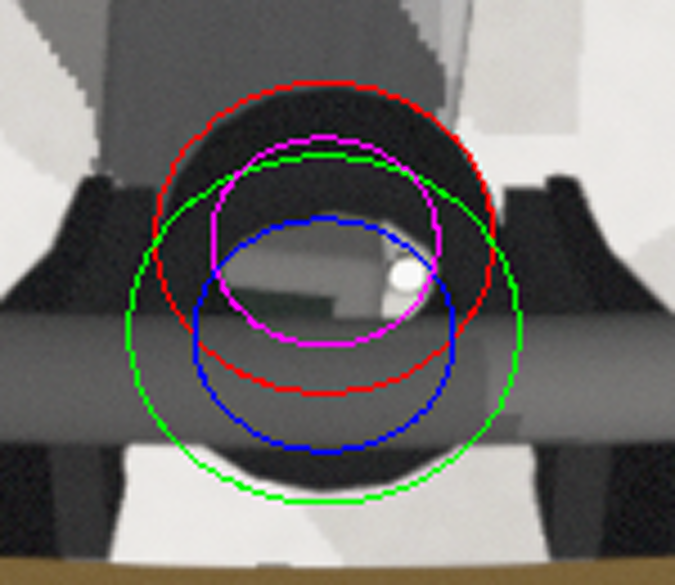

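Post axis is at (0.6105, 0.1342), with tester yaw about -6°. The ring sits on the TCP within about 1 mm. Moving over the post.

```bash
python3 -c "
from h import *
plan([.6105,.1342,.15],-90)";  python3 -m creep '[[0,0.08,0,0,0,0,0],[0,0.16,0,0,0,0,0],[0,0.217,0,0.05,0,0,0],[0,0.217,0,0.15,0,0,0],[0,0.217,0,0.22,0,0,0]]';python3 -m creep '[[0,0,0,0,0,0,0],[0,0,0,0,0,0,0]]'; python3 -c "
from h import *
plan([.6105,.1342,.117],-90)"
```

```text
t 7.0667 shift [0.2178 0.0006 0.2277] turn [ 0.0004 -0.0002  0.0009] rows 2.2667377465049525 0.026172548555293218 grip 0.468
time_s: 7.48
tcp_pos: [0.6103, 0.1332, 0.1515]
ee_rot: [[0.001, -1.0, -0.001], [-1.0, -0.001, -0.0], [0.0, 0.001, -1.0]]
wrist_force: [-0.3, 1.0, -1.3]
gripper_width: 0.474
time_s: 7.65
tcp_pos: [0.6098, 0.1326, 0.1507]
ee_rot: [[0.001, -1.0, -0.003], [-1.0, -0.001, -0.002], [0.002, 0.003, -1.0]]
wrist_force: [0.2, -0.1, -0.0]
gripper_width: 0.47
t 7.65 shift [-0.0056 -0.0026  0.1123] turn [ 0.0011 -0.0005  0.0003] rows 0.8089880168984457 0.030763245107241564 grip 0.47
```

```bash
python3 -m creep '[[0,-0.005,-0.002,0.05,0,0,0],[0,-0.005,-0.002,0.1,0,0,0],[0,-0.005,-0.002,0.1,0,0,0],[0,-0.005,-0.002,0.1,0,0,0]]'; python3 w.py w5;  python3 -c "
from h import *
plan([.6105,.1342,.115],-90)
im=cv2.imread('pics/w5.png'); cv2.imwrite('pics/w5a.png',cv2.resize(im[180:330,190:380],None,fx=4,fy=4,interpolation=cv2.INTER_CUBIC))
im=r.capture('side'); cv2.imwrite('pics/s5.png',cv2.resize(im[60:210,190:370],None,fx=4,fy=4,interpolation=cv2.INTER_CUBIC))"
```

```text
time_s: 7.98
tcp_pos: [0.611, 0.1344, 0.1219]
ee_rot: [[0.002, -1.0, -0.002], [-1.0, -0.002, -0.002], [0.002, 0.002, -1.0]]
wrist_force: [0.1, 0.5, -0.5]
gripper_width: 0.473
[0.611  0.1344 0.1219] -89.9
t 8.0333 shift [0.001  0.0033 0.0252] turn [ 0.0001 -0.0003  0.0006] rows 0.18313781749017863 0.017296868943212862 grip 0.477
```

View pics/w5a.png

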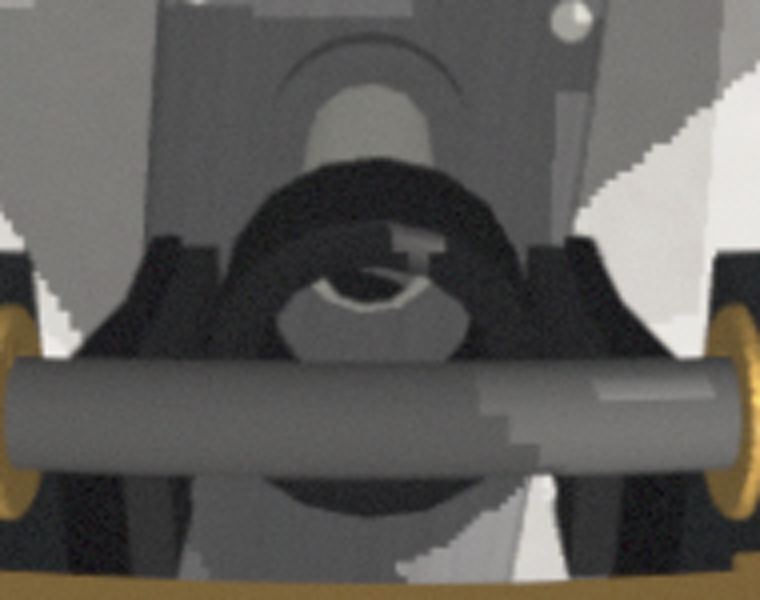

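View pics/s5.png

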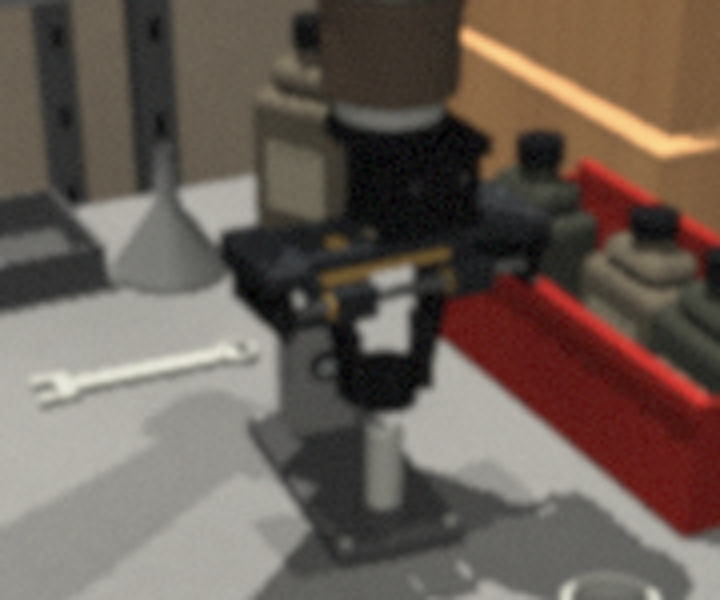

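The side crop suggests the ring is about 2 px left of the post axis. I'll overlay predictions in both views.

```bash
cat > ov.py <<'E'
from h import *
import sys
d=np.load('pics/w5.npz'); tp,R=d['p'],d['R']
im=cv2.imread('pics/w5.png')
a=np.linspace(0,2*np.pi,90)
def circ(f,im,c,ra,col):
    P=np.array([f(np.array([c[0]+ra*np.cos(t),c[1]+ra*np.sin(t),c[2]])) for t in a]); cv2.polylines(im,[np.int32(P*16)],True,col,1,shift=4)
W=lambda X:wpix(X,tp,R)
p=(.6105,.1342)
K=4
def big(i): return cv2.resize(i,None,fx=K,fy=K,interpolation=cv2.INTER_CUBIC)
def draw(f,im,ring=True):
    im=big(im); g=lambda X:(np.array(f(X))+.5)*K-.5
    circ(g,im,(*p,.085),.008,(0,255,255)); circ(g,im,(*p,.079),.012,(0,255,0)); circ(g,im,(*p,.025),.020,(0,255,0)); circ(g,im,(*p,.025),.012,(0,255,0))
    if ring: circ(g,im,(tp[0],tp[1],tp[2]-.0223),.021,(0,0,255)); circ(g,im,(tp[0],tp[1],tp[2]+.0037),.021,(255,0,255))
    return im
cv2.imwrite('pics/w5b.png',draw(W,im)[180*K:330*K,190*K:380*K])
s=r.capture('side'); cv2.imwrite('pics/s5r.png',s)
cv2.imwrite('pics/s5b.png',draw(lambda X:proj('side',X),s)[60*K:210*K,190*K:370*K])
E
python3 ov.py
```

View pics/w5b.png

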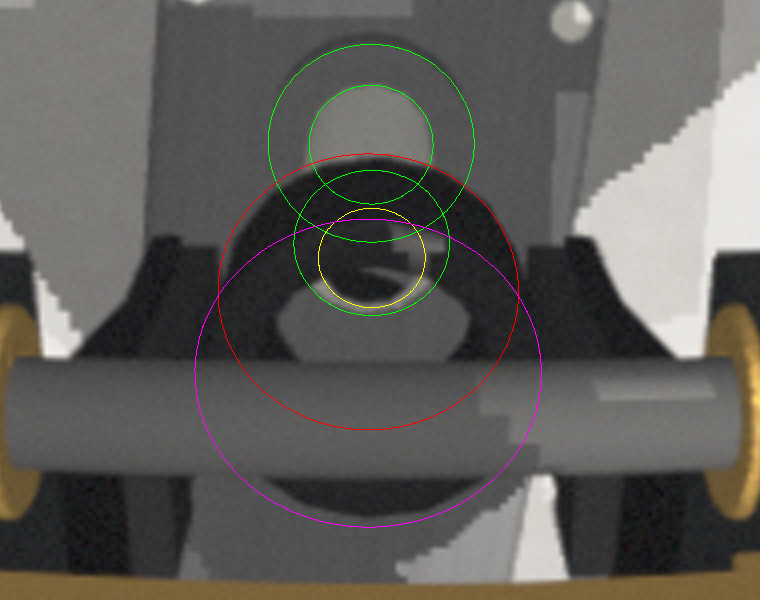

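View pics/s5b.png

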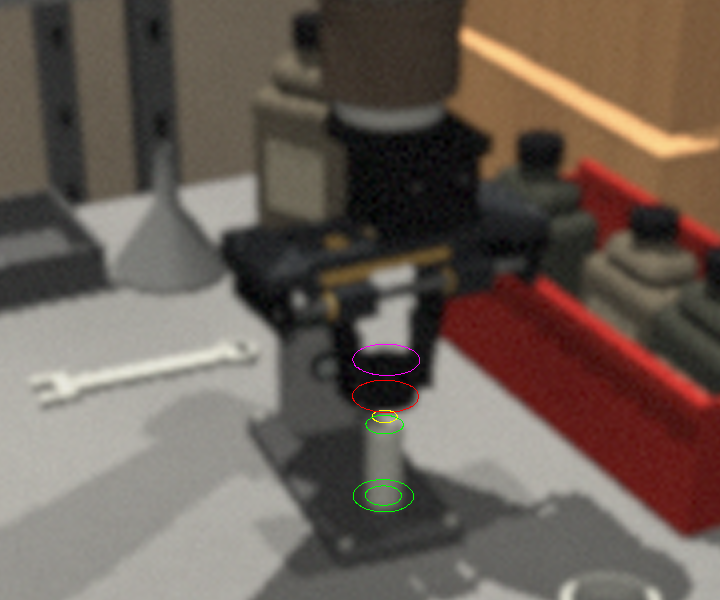

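The overlays agree within about 1 mm: the post top is inside the ring's bore outline, and the dark part on the left of the side crop is the finger. Descending gently.

```bash
python3 -c "
from h import *
plan([.6112,.1342,.09],-90)"; python3 -m creep '[[0,0.001,0,0.03,0,0,0],[0,0.001,0,0.06,0,0,0],[0,0.001,0,0.09,0,0,0],[0,0.001,0,0.105,0,0,0],[0,0.001,0,0.105,0,0,0]]';python3 -c "
from h import *
plan([.6112,.1342,.048],-90)"
```

```text
t 8.1333 shift [0.001  0.0009 0.109 ] turn [-0.     -0.0002  0.0005] rows 0.7843095164133667 0.013112415711797857 grip 0.47
time_s: 8.55
tcp_pos: [0.6103, 0.1337, 0.089]
ee_rot: [[0.001, -1.0, -0.004], [-1.0, -0.001, -0.002], [0.002, 0.004, -1.0]]
wrist_force: [0.3, 0.3, -1.3]
gripper_width: 0.474
t 8.55 shift [-0.0019 -0.0035  0.1367] turn [ 0.0012 -0.0006  0.0004] rows 0.9841479992532179 0.03535896120945042 grip 0.474
```

```bash
python3 -m creep '[[0,-0.002,-0.002,0.03,0,0,0],[0,-0.002,-0.002,0.06,0,0,0],[0,-0.002,-0.002,0.09,0,0,0],[0,-0.002,-0.002,0.12,0,0,0],[0,-0.002,-0.002,0.12,0,0,0]]';python3 -m creep '[[0,0,0,0.005,0,0,0],[0,0,0,0.01,0,0,0],[0,0,0,0.012,0,0,0]]'; python3 -c "
from h import *
plan([.6112,.1342,.048],-90)"
```

```text
time_s: 8.97
tcp_pos: [0.6097, 0.1338, 0.0504]
ee_rot: [[0.001, -1.0, -0.007], [-1.0, -0.001, -0.003], [0.003, 0.007, -1.0]]
wrist_force: [-0.9, 1.3, -1.0]
gripper_width: 0.471
time_s: 9.22
tcp_pos: [0.6097, 0.1337, 0.0474]
ee_rot: [[0.001, -1.0, -0.007], [-1.0, -0.001, -0.004], [0.004, 0.007, -1.0]]
wrist_force: [-3.1, 0.0, 5.0]
gripper_width: 0.472
t 9.2167 shift [-0.0016 -0.0051 -0.0019] turn [ 0.0023 -0.0012  0.0004] rows 0.04087581010480354 0.06474146010737947 grip 0.472
```

It touched down at the expected height with about 5 N upward. Releasing.

```bash
python3 -m creep '[[1,0,0,0,0,0,0],[1,0,0,0,0,0,0],[1,0,0,0,0,0,0],[1,0,0,0,0,0,0],[1,0,0,0,0,0,0]]';python3 -m creep '[[1,0,0,0,0,0,0],[1,0,0,0,0,0,0],[1,0,0,-0.05,0,0,0],[1,0,0,-0.15,0,0,0],[1,0,0,-0.27,0,0,0]]';python3 -m creep '[[1,0,0,-0.12,0,0,0],[1,-0.15,0,-0.24,0,0,0],[1,-0.22,0,-0.36,0,0,0],[1,-0.22,0,-0.36,0,0,0],[1,-0.22,0,-0.36,0,0,0]]'; python3 -m creep '[[1,0,0,0,0,0,0],[1,0,0,0,0,0,0]]'; python3 w.py w6 shade_center
python3 - <<'E'
from h import *
im=cv2.imread('pics/w6.png'); cv2.imwrite('pics/w6a.png',cv2.resize(im[60:240,180:380],None,fx=3.3,fy=3.3,interpolation=cv2.INTER_CUBIC))
im=r.capture('side'); cv2.imwrite('pics/s6.png',cv2.resize(im[110:230,220:370],None,fx=4,fy=4,interpolation=cv2.INTER_CUBIC))
E
```

```text
time_s: 9.63
tcp_pos: [0.6097, 0.1338, 0.0475]
ee_rot: [[0.001, -1.0, -0.007], [-1.0, -0.001, -0.003], [0.003, 0.007, -1.0]]
wrist_force: [0.3, -0.6, 0.3]
gripper_width: 0.77
time_s: 10.05
tcp_pos: [0.6087, 0.1334, 0.1269]
ee_rot: [[0.001, -1.0, -0.013], [-1.0, -0.001, -0.006], [0.006, 0.013, -1.0]]
wrist_force: [-0.1, 0.7, 0.5]
gripper_width: 0.99
time_s: 10.47
tcp_pos: [0.6118, 0.2029, 0.2393]
ee_rot: [[0.004, -1.0, -0.004], [-1.0, -0.004, -0.002], [0.002, 0.004, -1.0]]
wrist_force: [-0.1, -0.2, 0.2]
gripper_width: 1.001
time_s: 10.63
tcp_pos: [0.6115, 0.2027, 0.2387]
ee_rot: [[0.004, -1.0, -0.005], [-1.0, -0.004, -0.002], [0.002, 0.005, -1.0]]
wrist_force: [0.2, -0.2, -0.2]
gripper_width: 1.003
[0.6115 0.2027 0.2387] -89.78
shade_center 0.67 [448.    0.7 469.5   6.9] c [457.1   3.1] 148
shade_center 0.59 [269.3 106.  304.6 147.3] c [285.5 124.8] 680
```

View pics/w6a.png

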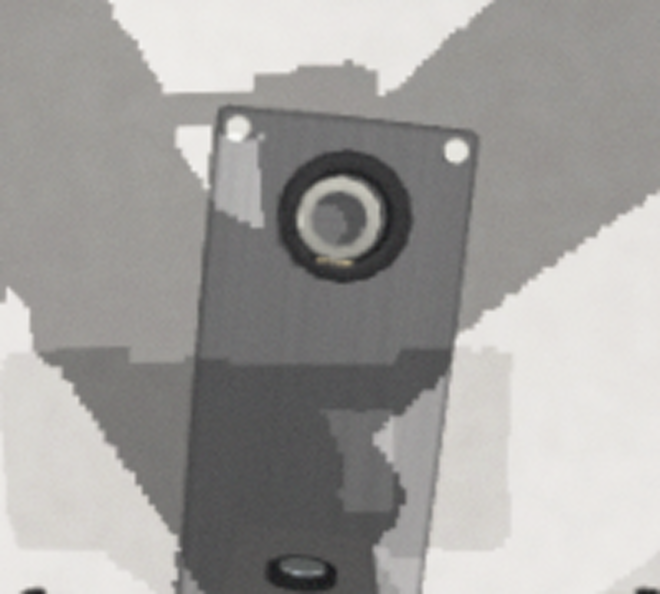

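View pics/s6.png

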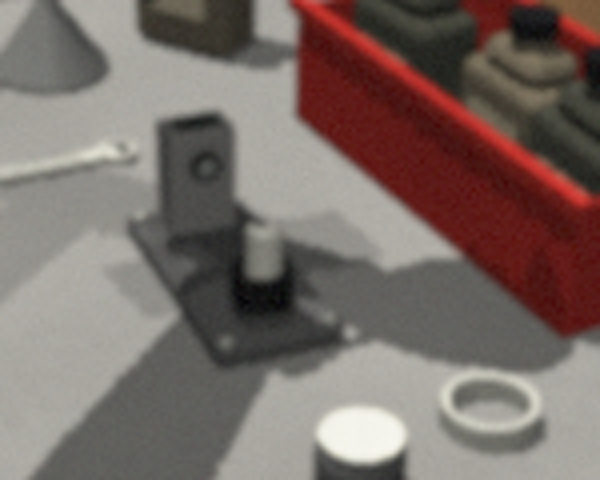

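The ring lies flat at the foot of the post, concentric with it in the wrist crop at (342,217). I'll remeasure the tester's frame from this view and plan the rack view.

Run:
```python
from h import *
d=np.load('pics/w6.npz'); tp,R=d['p'],d['R']
c=lambda x,y:(180+x/3.3,60+y/3.3)
print('post',wat(c(342,218),.079,tp,R))
A=[wat(c(*p),.015,tp,R) for p in((218,107),(478,135),(180,585),(422,585))]
for i,j in((0,1),(0,2),(1,3)):
    v=A[j]-A[i]; print(A[i],np.linalg.norm(v[:2]),np.degrees(np.arctan2(v[1],v[0])))
mid=(A[0]+A[1])/2; print('front mid',mid)
# rack from w1
d=np.load('pics/w1.npz'); tp,R=d['p'],d['R']
q=lambda x,y:(330+x/3.7,20+y/3.7)
B=[wat(q(*p),.022,tp,R) for p in((65,110),(292,58),(408,456),(195,518))]
for b in B: print(b.round(4))
for i,j in((0,1),(3,2),(0,3),(1,2)):
    v=B[j]-B[i]; print(np.linalg.norm(v[:2]),np.degrees(np.arctan2(v[1],v[0])))
print('rack ctr',np.mean(B,0))
```

```text
post [0.60948469 0.13439906 0.079     ]
[0.65112169 0.09647559 0.015     ] 0.08875478964721256 174.0947617739668
[0.65112169 0.09647559 0.015     ] 0.17143806449712756 84.3932547571876
[0.56283789 0.10560699 0.015     ] 0.16189709834461674 84.2713140004568
front mid [0.60697979 0.10104129 0.015     ]
[ 0.607 -0.105  0.022]
[ 0.629  -0.1712  0.022 ]
[ 0.5163 -0.2093  0.022 ]
[ 0.4956 -0.1434  0.022 ]
0.0697022229976846 -71.62135492674243
0.06907320660028092 -72.56250738448698
0.11781300583875078 -161.00517437274198
0.11894241419410356 -161.3185280665733
rack ctr [ 0.56197468 -0.15721895  0.022     ]
```

```bash
python3 -m creep '[[1,0.6,0.02,0,0,0,0.198],[1,0.6,0.02,0,0,0,0.198],[1,0.6,0.02,0,0,0,0.198],[1,0.6,0.02,0,0,0,0.198],[1,0.6,0.02,0,0,0,0.198]]'; python3 -c "
from h import *
plan([.60,-.144,.2],-161.3)"
```

```text
time_s: 11.2
tcp_pos: [0.6044, 0.0169, 0.2374]
ee_rot: [[-0.589, -0.808, -0.01], [-0.808, 0.589, -0.004], [0.009, 0.005, -1.0]]
wrist_force: [0.0, 0.0, -0.7]
gripper_width: 0.997
t 11.2 shift [ 0.4408 -0.3048  0.1272] turn [ 0.0007 -0.0033  0.1956] rows 3.9628441248150996 4.918036952657329 grip 0.997
```

```bash
python3 -m creep '[[1,0.44,-0.305,0.127,0,-0.003,0.196],[1,0.44,-0.305,0.127,0,-0.003,0.196],[1,0.44,-0.305,0.127,0,-0.003,0.196],[1,0.44,-0.305,0.127,0,-0.003,0.196],[1,0.44,-0.305,0.127,0,-0.003,0.196]]'; python3 -m creep '[[1,0,0,0,0,0,0],[1,0,0,0,0,0,0],[1,0,0,0,0,0,0]]'; python3 w.py w7 cell_center blank_center rack_top
python3 - <<'E'
from h import *
im=cv2.imread('pics/w7.png'); cv2.imwrite('pics/w7a.png',cv2.resize(im[50:300,180:400],None,fx=2.4,fy=2.4,interpolation=cv2.INTER_CUBIC))
E
```

```text
time_s: 11.62
tcp_pos: [0.5975, -0.1498, 0.1967]
ee_rot: [[-0.951, -0.308, -0.008], [-0.308, 0.951, 0.001], [0.008, 0.003, -1.0]]
wrist_force: [-0.2, 0.6, -0.1]
gripper_width: 0.999
time_s: 11.87
tcp_pos: [0.5972, -0.1497, 0.1962]
ee_rot: [[-0.951, -0.31, -0.009], [-0.31, 0.951, 0.001], [0.009, 0.004, -1.0]]
wrist_force: [-0.1, -0.3, -1.0]
gripper_width: 1.0
[ 0.5972 -0.1497  0.1962] -161.91
cell_center 0.91 [333.4   1.2 385.6  65.9] c [358.   31.4] 2131
cell_center 0.87 [133.4 129.1 195.3 195.5] c [163.1 159.6] 2765
cell_center 0.54 [359.3 184.9 411.  236.8] c [383.3 211.8] 2442
blank_center 0.77 [267.4 178.  307.2 202.9] c [286.  192.3] 878
rack_top 0.8 [250.7  99.4 323.2 219.5] c [286.1 158.2] 6690
rack_top 0.4 [354.8 184.8 409.8 239.1] c [382.8 211.5] 2467
```

View pics/w7.png

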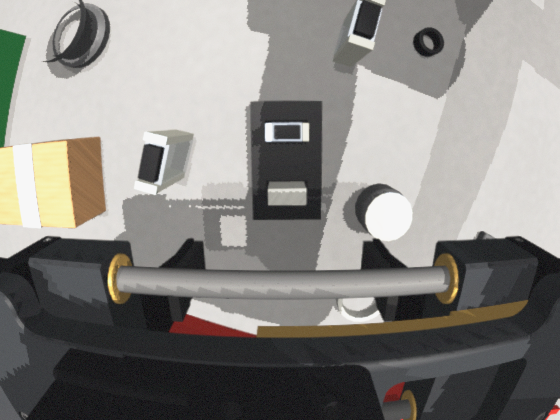

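View pics/w7a.png

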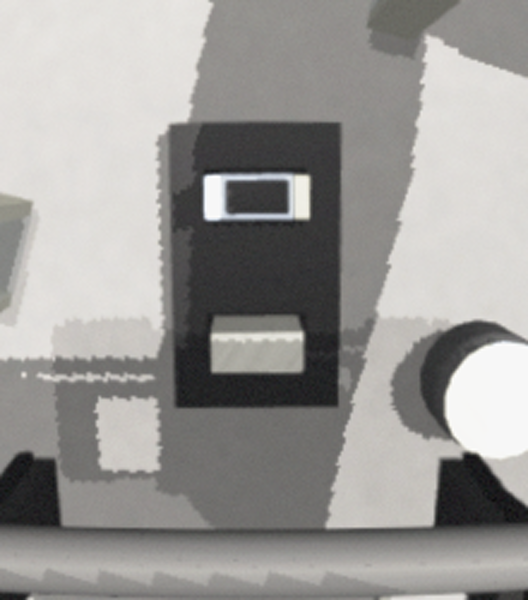

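The cell with its cap stands at (287,132) in the rack. Its frosted ends face left and right, along the jaws, and the blank is at (287,192). Measuring the cell.

Run:
```python
from h import *
d=np.load('pics/w7.npz'); tp,R=d['p'],d['R']
c=lambda x,y:(180+x/2.4,50+y/2.4)
L,Rr,T,Bo=[wat(c(*p),.069,tp,R) for p in((203,197),(310,196),(256.5,172.5),(256.5,220))]
ctr=(L+Rr)/2; ctr2=(T+Bo)/2
print('cell',ctr,ctr2,'len',np.linalg.norm(L-Rr),np.linalg.norm(T-Bo),'ang',np.degrees(np.arctan2(*(Rr-L)[1::-1])))
B=[wat(c(*p),.022,tp,R) for p in((168,124),(340,123),(338,407),(176,407))]
for i,j in((0,1),(3,2),(0,3),(1,2)):
    v=B[j]-B[i]; print(np.linalg.norm(v[:2]),np.degrees(np.arctan2(v[1],v[0])))
rc=np.mean(B,0);print('rack',rc,'cell-rack',np.linalg.norm((ctr-rc)[:2]), np.degrees(np.arctan2(*(rc-ctr)[1::-1])))
```

```text
cell [ 0.53365518 -0.16595575  0.069     ] [ 0.53367788 -0.16596787  0.069     ] len 0.03708276288358136 0.01659559375297818 ang 108.76521066719225
0.06960724491102128 108.59230322206432
0.06945824393034826 108.02765433232665
0.11891140744132533 18.86024877640331
0.11959528724563664 18.78571662239663
rack [ 0.56231944 -0.15603667  0.022     ] cell-rack 0.030331956575072174 19.08785789011984
```

```bash
python3 -c "
from h import *
plan([.5336,-.1661,.13],-161.3)"
```

```text
t 12.0667 shift [0.22   0.0107 0.2254] turn [ 0.001  -0.0022 -0.0033] rows 2.267340235572916 0.10302460066539318 grip 1.001
```

```bash
python3 -m creep '[[1,0.1,0.005,0,0.001,-0.002,-0.003],[1,0.2,0.01,0.05,0.001,-0.002,-0.003],[1,0.22,0.011,0.15,0.001,-0.002,-0.003],[1,0.22,0.011,0.225,0.001,-0.002,-0.003],[1,0.22,0.011,0.225,0.001,-0.002,-0.003]]'; python3 -m creep '[[1,0,0,0,0,0,0],[1,0,0,0,0,0,0],[1,0,0,0,0,0,0]]'; python3 w.py w8 cell_center; python3 -c "
from h import *
plan([.5336,-.1661,.047],-161.3)"
```

```text
time_s: 12.48
tcp_pos: [0.5302, -0.165, 0.1264]
ee_rot: [[-0.947, -0.32, -0.009], [-0.32, 0.947, 0.001], [0.008, 0.004, -1.0]]
wrist_force: [-0.4, 0.2, -1.2]
gripper_width: 0.999
time_s: 12.73
tcp_pos: [0.5316, -0.1647, 0.1278]
ee_rot: [[-0.947, -0.321, -0.006], [-0.321, 0.947, 0.001], [0.006, 0.003, -1.0]]
wrist_force: [-0.0, 0.1, 0.6]
gripper_width: 1.0
[ 0.5316 -0.1647  0.1278] -161.25
cell_center 0.82 [251.  206.9 309.5 247.7] c [278.6 225. ] 2074
cell_center 0.8 [105.9 205.1 176.  268.1] c [144.9 234.6] 2519
cell_center 0.56 [338.8  50.6 415.8 137.6] c [376.7  91.8] 4328
t 12.8333 shift [-0.0071 -0.0072  0.269 ] turn [ 0.0009 -0.0018  0.0001] rows 1.9367933964255022 0.05037236859683958 grip 1.002
```

View pics/w8.png

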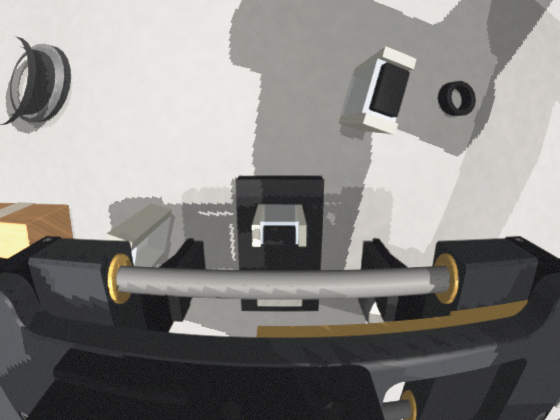

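The cell is centred between the open fingers at (280,227), and the loose decoy at (145,235) lies outside the finger span. Descending in two stages.

```bash
python3 -m creep '[[1,-0.007,-0.006,0.03,0.001,-0.002,0],[1,-0.007,-0.006,0.08,0.001,-0.002,0],[1,-0.007,-0.006,0.13,0.001,-0.002,0],[1,-0.007,-0.006,0.15,0.001,-0.002,0],[1,-0.007,-0.006,0.15,0.001,-0.002,0]]'; python3 -c "
from h import *
plan([.5336,-.1661,.047],-161.3)"
```

```text
time_s: 13.25
tcp_pos: [0.5331, -0.1657, 0.0818]
ee_rot: [[-0.947, -0.321, -0.002], [-0.321, 0.947, 0.0], [0.001, 0.001, -1.0]]
wrist_force: [0.2, -0.1, -0.5]
gripper_width: 0.997
t 13.25 shift [-0.0012 -0.0018  0.1161] turn [ 0.0002 -0.0004  0.0001] rows 0.8356114084545423 0.01242190830796095 grip 0.997
```

```bash
python3 -m creep '[[1,-0.001,-0.001,0.03,0,0,0],[1,-0.001,-0.001,0.06,0,0,0],[1,-0.001,-0.001,0.09,0,0,0],[1,-0.001,-0.001,0.116,0,0,0],[1,-0.001,-0.001,0.116,0,0,0]]'; python3 -m creep '[[1,0,0,0,0,0,0],[1,0,0,0,0,0,0]]'; python3 -c "
from h import *
plan([.5336,-.1661,.047],-161.3)"; python3 w.py w9 cell_center
```

```text
time_s: 13.67
tcp_pos: [0.5322, -0.1658, 0.0451]
ee_rot: [[-0.947, -0.32, -0.005], [-0.32, 0.947, 0.001], [0.005, 0.002, -1.0]]
wrist_force: [-0.8, -0.5, 0.9]
gripper_width: 0.998
time_s: 13.83
tcp_pos: [0.532, -0.1658, 0.0448]
ee_rot: [[-0.947, -0.32, -0.006], [-0.32, 0.947, 0.001], [0.005, 0.002, -1.0]]
wrist_force: [0.5, 0.3, -0.2]
gripper_width: 1.0
t 13.8333 shift [-0.0045 -0.0026 -0.0073] turn [ 0.0008 -0.0017 -0.0001] rows 0.06471351471010067 0.046647658020902254 grip 1.0
[ 0.532  -0.1658  0.0448] -161.31
cell_center 0.98 [365.9   1.9 497.  145. ] c [434.3  76.7] 12818
cell_center 0.72 [ 99.8 232.2 135.1 256.1] c [116.5 239.6] 154
cell_center 0.6 [238.4 240.8 322.4 316.4] c [280.2 273.9] 3240
```

View pics/w9.png

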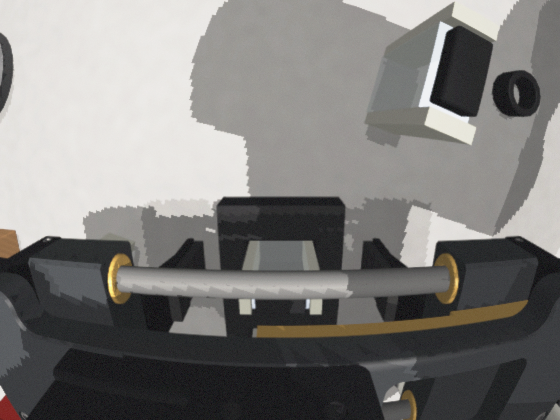

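```bash
python3 -m creep '[[1,-0.004,-0.001,-0.006,0.001,-0.002,0],[1,-0.004,-0.001,-0.006,0.001,-0.002,0],[0,-0.004,-0.001,-0.006,0.001,-0.002,0],[0,-0.004,-0.001,-0.006,0.001,-0.002,0],[0,-0.004,-0.001,-0.006,0.001,-0.002,0]]';  python3 -m creep '[[0,0,0,0,0,0,0],[0,0,0,0,0,0,0],[0,0,0,0,0,0,0],[0,0,0,0,0,0,0],[0,0,0,0,0,0,0]]';  python3 -m creep '[[0,0,0,0,0,0,0],[0,0,0,0,0,0,0],[0,0,0,0,0,0,0]]'
```

```text
time_s: 14.35
tcp_pos: [0.5337, -0.1657, 0.0473]
ee_rot: [[-0.947, -0.321, 0.003], [-0.321, 0.947, -0.0], [-0.002, -0.001, -1.0]]
wrist_force: [0.0, -0.6, -0.3]
gripper_width: 0.85
time_s: 14.77
tcp_pos: [0.5337, -0.1657, 0.0472]
ee_rot: [[-0.947, -0.321, 0.003], [-0.321, 0.947, -0.0], [-0.002, -0.001, -1.0]]
wrist_force: [0.3, 0.1, 0.4]
gripper_width: 0.479
time_s: 15.02
tcp_pos: [0.5337, -0.1658, 0.0473]
ee_rot: [[-0.947, -0.321, 0.003], [-0.321, 0.947, -0.0], [-0.002, -0.001, -1.0]]
wrist_force: [1.7, -0.5, 0.1]
gripper_width: 0.409
```

The opening is 35.6 mm, which matches the cell's 36 mm width. Lifting.

```bash
python3 -m creep '[[0,0,0,0,0,0,0],[0,0,0,-0.02,0,0,0],[0,0,0,-0.05,0,0,0],[0,0,0,-0.09,0,0,0],[0,0,0,-0.14,0,0,0]]';  python3 -m creep '[[0,0,0,-0.08,0,0,0],[0,0,0,-0.18,0,0,0],[0,0,0,-0.3,0,0,0],[0,0,0,-0.4,0,0,0],[0,0,0,-0.4,0,0,0]]';python3 -m creep '[[0,0,0,0,0,0,0],[0,0,0,0,0,0,0]]'; python3 w.py w10 cell_center;  python3 -c "
from h import *
plan([.6161,.194,.22],-95.8)"
```

```text
time_s: 15.43
tcp_pos: [0.5332, -0.1657, 0.0898]
ee_rot: [[-0.947, -0.32, 0.001], [-0.32, 0.947, -0.0], [-0.001, -0.001, -1.0]]
wrist_force: [-0.1, 0.8, -0.4]
gripper_width: 0.413
time_s: 15.85
tcp_pos: [0.5367, -0.1665, 0.2182]
ee_rot: [[-0.947, -0.322, 0.016], [-0.322, 0.947, -0.003], [-0.014, -0.008, -1.0]]
wrist_force: [0.7, -0.3, -0.9]
gripper_width: 0.413
time_s: 16.02
tcp_pos: [0.5372, -0.1666, 0.2201]
ee_rot: [[-0.947, -0.322, 0.02], [-0.322, 0.947, -0.004], [-0.018, -0.01, -1.0]]
wrist_force: [0.7, 1.1, -0.5]
gripper_width: 0.41
[ 0.5372 -0.1666  0.2201] -161.2
cell_center 0.85 [242.  230.6 325.6 306.2] c [282.7 261.3] 3284
cell_center 0.71 [335.6  64.4 381.4 122.9] c [355.6  91.9] 1932
cell_center 0.66 [150.  174.2 203.6 243.9] c [175.7 209. ] 2124
t 16.1167 shift [-0.6391  1.0515 -0.0071] turn [-0.0046  0.0024 -0.3635] rows 8.852687825837593 9.139428978444665 grip 0.411
```

View pics/w10.png

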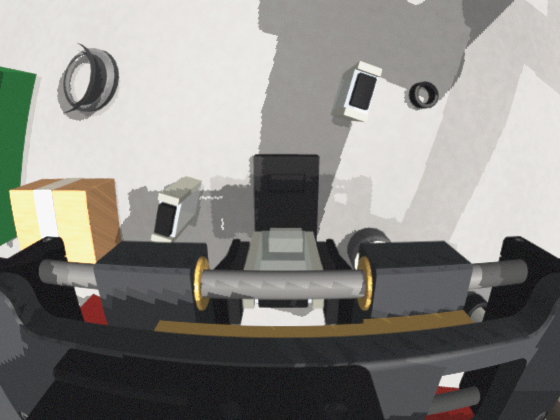

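The cell is in the fingers at (283,262) and the front socket is empty. Moving to above the beam.

```bash
python3 -m creep '[[0,-0.3,0.5,-0.01,-0.004,0.002,-0.19],[0,-0.3,0.5,-0.01,-0.004,0.002,-0.19],[0,-0.3,0.5,-0.01,-0.004,0.002,-0.19],[0,-0.3,0.5,-0.01,-0.004,0.002,-0.19],[0,-0.3,0.5,-0.01,-0.004,0.002,-0.19]]';  python3 -c "
from h import *
plan([.6161,.194,.22],-95.8)"
```

```text
time_s: 16.53
tcp_pos: [0.5737, 0.0093, 0.2193]
ee_rot: [[-0.594, -0.804, 0.001], [-0.804, 0.594, 0.004], [-0.004, 0.001, -1.0]]
wrist_force: [-0.2, -0.1, -0.6]
gripper_width: 0.41
t 16.5333 shift [-5.793e-01  2.519e-01  1.000e-04] turn [ 1.000e-04  1.300e-03 -1.702e-01] rows 4.54471700498721 4.27922684651137 grip 0.41
```

```bash
python3 -m creep '[[0,-0.579,0.252,0,0,0.001,-0.17],[0,-0.579,0.252,0,0,0.001,-0.17],[0,-0.579,0.252,0,0,0.001,-0.17],[0,-0.579,0.252,0,0,0.001,-0.17],[0,-0.579,0.252,0,0,0.001,-0.17]]'; python3 -m creep '[[0,0,0,0,0,0,0],[0,0,0,0,0,0,0],[0,0,0,0,0,0,0]]'; python3 w.py w11 cell_center tester; python3 -c "
from h import *
plan([.6161,.194,.078],-95.8)"
```

```text
time_s: 16.95
tcp_pos: [0.6159, 0.1972, 0.2179]
ee_rot: [[-0.095, -0.995, -0.002], [-0.996, 0.095, -0.0], [0.001, 0.002, -1.0]]
wrist_force: [0.6, -0.8, -1.7]
gripper_width: 0.415
time_s: 17.2
tcp_pos: [0.6151, 0.1967, 0.2162]
ee_rot: [[-0.095, -0.995, -0.006], [-0.995, 0.095, -0.002], [0.003, 0.005, -1.0]]
wrist_force: [-0.1, 0.4, -0.9]
gripper_width: 0.411
[0.6151 0.1967 0.2162] -95.46
cell_center 0.55 [243.2 231.3 323.5 307.5] c [283.1 260.2] 3178
tester 0.95 [237.7  97.2 324.5 242.9] c [279.2 167.7] 10184
t 17.35 shift [ 0.0051 -0.0033  0.4661] turn [ 0.0009 -0.0003  0.0014] rows 3.3533105664635565 0.04343666781107565 grip 0.41
```

View pics/w11.png

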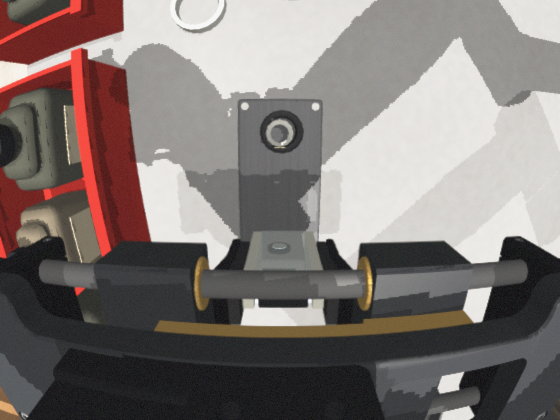

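The plate now lies square in the picture, the post with its ring is at (281,131), and the cell is at (283,260). Cross-checking the post position, then descending.

```bash
python3 -c "
from h import *
d=np.load('pics/w11.npz'); tp,R=d['p'],d['R']
p=wat((280.5,131),.079,tp,R); print(p, p[:2]+.06*np.array([np.cos(np.radians(84.2)),np.sin(np.radians(84.2))]))"
python3 -m creep '[[0,0.004,-0.003,0.06,0.001,0,0.001],[0,0.004,-0.003,0.14,0.001,0,0.001],[0,0.004,-0.003,0.22,0.001,0,0.001],[0,0.004,-0.003,0.28,0.001,0,0.001],[0,0.004,-0.003,0.3,0.001,0,0.001]]'; python3 -c "
from h import *
plan([.6161,.194,.078],-95.8)"
```

```text
[0.60947612 0.132601   0.079     ] [0.61553949 0.19229385]
time_s: 17.77
tcp_pos: [0.6144, 0.1922, 0.1248]
ee_rot: [[-0.102, -0.995, -0.005], [-0.995, 0.102, -0.003], [0.004, 0.005, -1.0]]
wrist_force: [-0.1, 0.6, -2.3]
gripper_width: 0.414
t 17.7667 shift [-0.0072 -0.0059  0.1561] turn [ 0.0015 -0.0012 -0.0004] rows 1.1248004675300898 0.050192345751976675 grip 0.414
```

```bash
python3 -m creep '[[0,-0.004,-0.005,0.04,0.0015,-0.001,0],[0,-0.004,-0.005,0.08,0.0015,-0.001,0],[0,-0.004,-0.005,0.12,0.0015,-0.001,0],[0,-0.004,-0.005,0.15,0.0015,-0.001,0],[0,-0.004,-0.005,0.153,0.0015,-0.001,0]]';python3 -m creep '[[0,0,0,0,0,0,0],[0,0,0,0,0,0,0],[0,0,0,0,0,0,0]]'; python3 w.py w12 cell_center; python3 -c "
from h import *
plan([.6158,.1935,.078],-95.8)
im=r.capture('side'); cv2.imwrite('pics/s12r.png',im)
K=4; im=cv2.resize(im,None,fx=K,fy=K,interpolation=cv2.INTER_CUBIC)
# predicted cell box
a=np.radians(-5.8); X=np.array([np.cos(a),np.sin(a),0]);Y=np.array([-np.sin(a),np.cos(a),0]); b=np.array([.6158,.1937,.07])
P=[(proj('side',b+sx*.018*X+sy*.008*Y+[0,0,sz*.032])+.5)*K-.5 for sz in(-1,1) for sx,sy in((-1,-1),(1,-1),(1,1),(-1,1))]
for k in(0,4): cv2.polylines(im,[np.int32(P[k:k+4])],True,(0,255,0),1)
cv2.imwrite('pics/s12.png',im[70*K:220*K,200*K:380*K])
"
```

```text
time_s: 18.18
tcp_pos: [0.6147, 0.1923, 0.077]
ee_rot: [[-0.103, -0.995, -0.003], [-0.995, 0.103, -0.002], [0.002, 0.003, -1.0]]
wrist_force: [-0.5, -0.8, -1.0]
gripper_width: 0.41
time_s: 18.43
tcp_pos: [0.6152, 0.1926, 0.0777]
ee_rot: [[-0.103, -0.995, -0.002], [-0.995, 0.103, -0.002], [0.002, 0.002, -1.0]]
wrist_force: [-1.0, 0.4, -1.3]
gripper_width: 0.409
[0.6152 0.1926 0.0777] -95.9
cell_center 0.93 [241.7 231.6 325.1 309.8] c [282.7 261.2] 3341
t 18.5333 shift [-0.0031 -0.0019 -0.0009] turn [ 0.0006 -0.0005 -0.0006] rows 0.02694461210945208 0.02444784377755868 grip 0.411
```

View pics/s12.png

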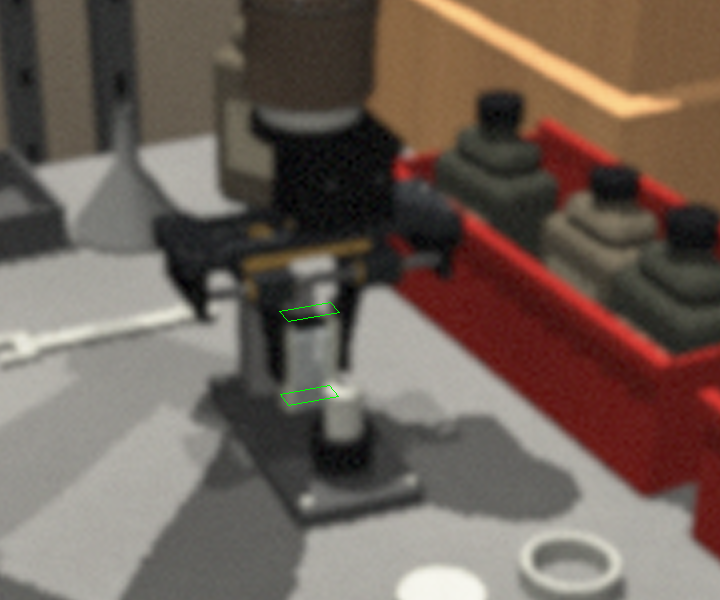

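View pics/w12.png

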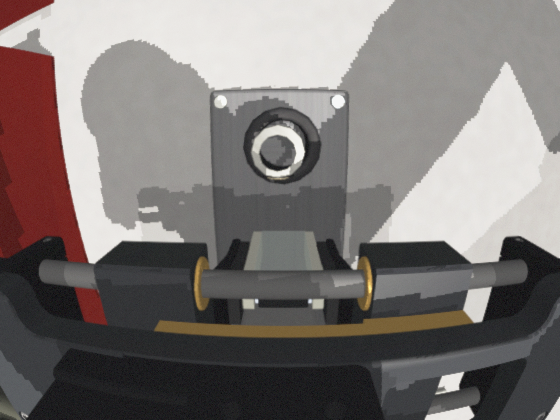

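Side view: the cell hangs just behind the post, and its outline looks slightly below the predicted box. I'll check its height in the hand with wrist and side overlays.

Run:
```python
from h import *
d=np.load('pics/w12.npz'); tp,R=d['p'],d['R']
K=4
def box(f,im,b,crop,name):
    im=cv2.resize(im,None,fx=K,fy=K,interpolation=cv2.INTER_CUBIC)
    X,Y=R[:,1],R[:,0]
    for sz,h in((-.032,0),(.030,0)):
        P=[(np.array(f(b+sx*.018*X+sy*.0077*Y+np.array([0,0,sz])))+.5)*K-.5 for sx,sy in((-1,-1),(1,-1),(1,1),(-1,1))]
        cv2.polylines(im,[np.int32(P)],True,(0,255,0) if sz<0 else (0,0,255),1)
    x0,x1,y0,y1=crop; cv2.imwrite(name,im[y0*K:y1*K,x0*K:x1*K])
b=tp+np.array([0,0,-.0083])
box(lambda X:wpix(X,tp,R),cv2.imread('pics/w12.png'),b,(200,370,210,335),'pics/o1.png')
box(lambda X:proj('side',X),cv2.imread('pics/s12r.png'),b,(230,330,110,190),'pics/o2.png')
im=cv2.imread('pics/o2.png'); cv2.imwrite('pics/o2.png',cv2.resize(im,None,fx=1.8,fy=1.8))
```

```text
(no output)
```

View pics/o1.png

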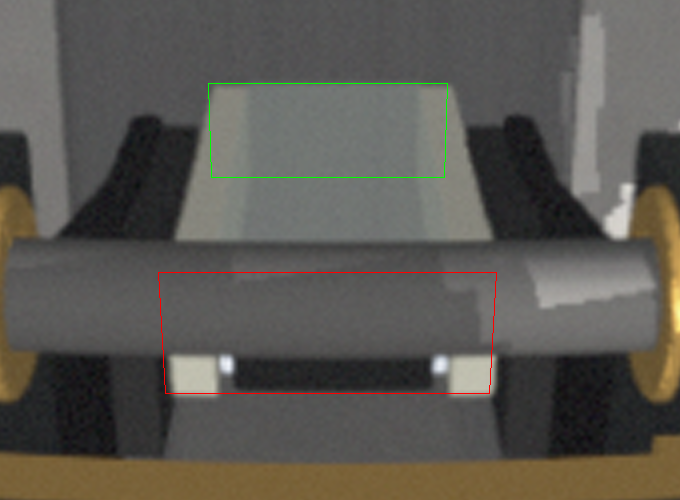

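View pics/o2.png

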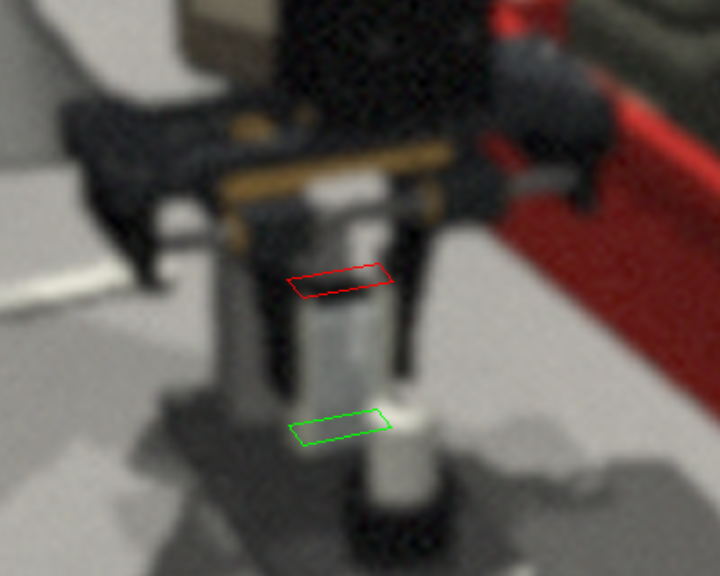

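The wrist overlay matches within about 1 mm. The side view is a few millimetres lower, still inside the 12 mm tolerance. One last settle and check before handing in.

```bash
python3 -m creep '[[0,0,-0.001,-0.003,0,0,0],[0,0,-0.001,-0.003,0,0,0],[0,0,-0.001,-0.003,0,0,0],[0,0,-0.001,-0.003,0,0,0],[0,0,-0.001,-0.003,0,0,0]]'; python3 w.py w13 cell_center
python3 - <<'E'
from h import *
cv2.imwrite('pics/top13.png',r.capture('top'))
s=r.sense(); print(s['time_s'],s['tcp_pos'],s['joint_velocities'],s['gripper_width'])
E
```

```text
time_s: 19.0
tcp_pos: [0.6153, 0.1926, 0.0786]
ee_rot: [[-0.103, -0.995, -0.002], [-0.995, 0.103, -0.002], [0.002, 0.002, -1.0]]
wrist_force: [0.3, 0.1, -1.2]
gripper_width: 0.412
[0.6153 0.1926 0.0786] -95.9
cell_center 0.86 [242.2 231.7 326.2 308.6] c [283.  261.7] 3364
19.15 [0.61533234 0.19256101 0.07850975] [-0.04357749  0.03785568 -0.03849272  0.03264687 -0.02932147  0.00027187] 0.4099334840155207
```

View pics/top13.png

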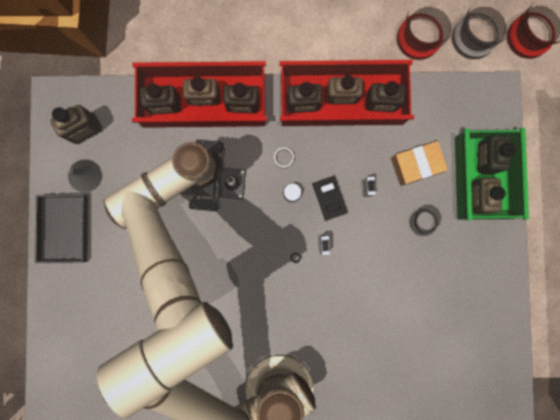

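The top view shows the cup (284,157), tin (292,192), blank in the rack (327,187), loose cells and coupling (425,220) where they began. The arm hides the wrench, but the side view showed it in place. Handing in.

```bash
python3 -c "
from station import r
print(r.finish_job())"
```

```text
the job is handed in; nothing more can be done
None
```

I put the shade ring on the lamp post and let go of it. I then gripped the glass cell by its frosted sides and handed the job in at about 19 s, holding it in the light path. No verdict is reported.

- **Ring:** it touched down at the expected height with about 5 N. After release it looked flat and concentric with the post in both the wrist and side views.
- **Cell position:** by the wrist camera its centre is within about 1 mm of the light path sideways and about 1–2 mm along it. It is square to the light within about 0.5° and upright within about 0.5°. The fingers were open 35.7 mm, which fits its 36 mm width.
- **Disagreement:** the side view put the cell a few millimetres lower than the wrist view did (about 4 mm). That is still inside the 12 mm height tolerance.
- **Bystanders:** the cup, tin, blank and coupling looked unmoved in the last top view. The arm hid the wrench there, but the side view taken with the cell already held in place showed it untouched.

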